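# Change the batch in the lacquer curing case

## Robot

A 7-joint arm with a two-finger parallel gripper is mounted at the origin on the work surface. World frame = base frame: x ahead of the robot, y to its left, z up, the work surface at z = 0. Lengths are in m, angles in degrees, forces in N, time in s.
With the tool pointing down it reaches from about 0.425 to 0.875 m from the base axis. Payload 4.7 kg.
Tool frame: the origin (TCP) lies at the very end of the fingers, on their centre line; the grasp point (between the pads) lies 19 mm behind it (ctrl.grip_depth is the z of the grasp point in the tool frame, in m); z points along the fingers, y is the line along which they close (so a half turn about z gives the same grasp; the last joint's range is limited). The gripper opens to 87 mm and grips with 3 to 60 N. Pads are 19 mm wide; open, the fingers measure 117 mm over their backs; the gripper's body (75 mm by 190 mm) begins 51 mm behind the grasp point.
Start: joints at [-71.9, 18.392, -4.016, 83.108, 1.295, 78.541, -3.26], TCP at [0.193, 0.621, 0.192] pointing down, gripper open.
Joint ranges: [-163.93, 163.93], [-17.29, 119.83], [-79.2, 71.16], [3.27, 140.29], [-89.18, 269.18], [5.43, 117.66], [-154.24, 154.24]. Speed limits (degrees/s): [147.25, 147.25, 180, 180, 180, 180, 180].

## Interface

Orientations are given as a 3x3 rotation matrix whose columns are the frame's x, y, z axes.
In Python, from station import ctrl, viewer gives the robot as it stands.
- The arm moves only by the tool step_arm, never from a script. Its argument "commands" is a list of rows, each a list of 7 numbers: the turn, a rotation vector about the tool's x, y, z in units of 10 degrees (1.0 is 10 degrees), then the shift along the tool's x, y, z in units of 30 mm (1.0 is 30 mm), then the opening, from 0 (shut) to 1 (fully open). A call has 1 to 12 rows; each row shifts and turns the commanded pose from where the row before left it, along the tool's axes as they then stand; what a row does not reach is not made up. A row lasts 1/8 s, in which the tool goes at most 62.5 mm and 10.7 degrees, less where a joint would pass 70% of its speed; a pose out of reach is approached as far as the arm can. A call is refused whole if a number of a shift passes 1 or a number of a turn 1, either way. A call with a gripper value outside its range is refused whole. The fingers move at their own pace and stop on an object; "squeeze" is the grip in N (left out, the last holds). Time passes only in rows, so rows that do not move let the fingers close. It gives the time, the measured TCP pose, the force, the opening and the grip force at its end, in the units of the state.
- ctrl.state(): the state, without advancing time (a new reading comes with each control period).
- viewer.snapshot(name): name is "side" or "top"; returns the picture (420x560x3 uint8, red, green, blue); there is no depth.
- viewer.get_calibration(name): a dict with "fx", "fy", "cx", "cy" (pixels), "distortion" ([k1, k2, p1, p2, k3] as OpenCV has them; the pictures are not rectified), "R" (3x3) and "t" (3): a world point X has camera coordinates R X + t. Camera axes: x right, y down, z forward; pixel columns grow to the right and rows downward; lengths in m; the calibration is good to about 2 mm. A picture is of the moment at which its call begins. get_calibration takes no time and is no camera call.
- ctrl.sign_off(): hands the job in; it is judged then, once.
The state is a dict: "time": time; "qpos": joint angles; "joint_vel": joint speeds; "joint_torque": joint torques, N m; "eef_pos": TCP position; "tcp_rot": TCP orientation; "ft_force": force on the tool from outside, world axes, zero at the start; "wrist_torque": the same for the moment, N m; "width": opening from 0.0 (shut) to 1.0 (fully open); "finger_force": force on a finger pad.
Only numpy, scipy, OpenCV 4.12 (cv2) and the standard library are available. Lean on these libraries where they do the work, as an engineer would, in place of code of your own. Each camera call takes 0.05 s, during which the arm holds its last target. There are 200 camera calls.

## Task

Press the release button on the curing case so that its lid springs open, and first lift out the covered bowl and stand it on the middle of the round cork mat. Then put every freshly lacquered handled pot there is into the case, standing upright on its floor, and only then push the lid shut until it latches. Leave the jars and the can alone.

Things in the scene. Friction and masses are not known exactly. Their poses are not given: they have to be found in the camera images.
- case: low black tray with grey floor, base of a curing case, 220 (x) by 260 (y) by 40 mm high, fixed. Origin: centre of its underside. Its x axis points to the hinge side, -x to the latch side, z up. Floor 10 mm above the origin, walls 6 mm thick, 14 mm on the latch side. A latch housing, 68 (x) by 70 (y) by 45 mm high with a small steel bolt and guides up to 65 mm, stands against the -x side
- case_hinge (a point): middle of the hinge line: 110 mm along the case's x axis from its centre, 40 mm above the table; the lid turns about the case's y axis here
- case_lid (a joint): angle of the clear domed lid with black edges (220 by 260 mm, 60 mm deep; shut, its top is 100 mm above the table, 85 mm clear inside), rad: 0 shut and latched, 1.8 open at its stop, just past upright, leaning away from the latch. A spring drives it open; 2 to 4 N at the front edge push it shut (fully home it latches, about 10 N), e.g. on its outer top face, round the hinge
- lid_edge (a point): point on the lid's outer top face, mid-width, 20 mm in from the front (latch-side) edge; 200 mm from the hinge line along the lid and 60 mm above the lid's lower rim; moves with the lid
- release_top (a point): centre of the top of the round grey release button (28 mm diameter) on the latch housing, 63 mm above the table with the button up, 47 mm out from the case's -x side
- release (a joint): how far the button is pressed, m: 0 up, 0.008 fully down (about 5 N); the bolt lets go of the lid at about 0.005 to 0.006. Springs back. It also dips by itself when the lid is snapped shut
- mat: round cork mat, 110 mm diameter, 3 mm thick, fixed flat on the table; origin at the centre of its underside
- bowl_mid (a point): red-brown lacquered covered bowl, 96 mm diameter, 83 mm high over all, 0.28 kg, foot 60 mm diameter; it starts inside the case. The point is on its axis, 41.5 mm above its underside. A brass ring stands upright on top, in the bowl's xz plane: bar 10 mm thick, ring centre 20.5 mm above this point, outer diameter 42 mm; pinch it across the bowl's y axis
- pot1_mid (a point): small red-brown lacquered pot with a fixed lid and a squared wooden carrying handle, 60 mm diameter, 78 mm high over all, 0.2 kg; may be absent. The point is on its axis, 39 mm above its underside. The handle's level bar runs along the pot's x axis, 48 mm long, 10 mm wide (y), 8 mm thick, its middle 35 mm above this point; about 30 mm free below it over the lid's top; pinch it across the pot's y axis
- pot2_mid (a point): small red-brown lacquered pot with a fixed lid and a squared wooden carrying handle, 60 mm diameter, 78 mm high over all, 0.2 kg; may be absent. The point is on its axis, 39 mm above its underside. The handle's level bar runs along the pot's x axis, 48 mm long, 10 mm wide (y), 8 mm thick, its middle 35 mm above this point; about 30 mm free below it over the lid's top; pinch it across the pot's y axis
- pot3_mid (a point): small red-brown lacquered pot with a fixed lid and a squared wooden carrying handle, 60 mm diameter, 78 mm high over all, 0.2 kg; may be absent. The point is on its axis, 39 mm above its underside. The handle's level bar runs along the pot's x axis, 48 mm long, 10 mm wide (y), 8 mm thick, its middle 35 mm above this point; about 30 mm free below it over the lid's top; pinch it across the pot's y axis
- pot4_mid (a point): small red-brown lacquered pot with a fixed lid and a squared wooden carrying handle, 60 mm diameter, 78 mm high over all, 0.2 kg; may be absent. The point is on its axis, 39 mm above its underside. The handle's level bar runs along the pot's x axis, 48 mm long, 10 mm wide (y), 8 mm thick, its middle 35 mm above this point; about 30 mm free below it over the lid's top; pinch it across the pot's y axis
- pot5_mid (a point): small red-brown lacquered pot with a fixed lid and a squared wooden carrying handle, 60 mm diameter, 78 mm high over all, 0.2 kg; may be absent. The point is on its axis, 39 mm above its underside. The handle's level bar runs along the pot's x axis, 48 mm long, 10 mm wide (y), 8 mm thick, its middle 35 mm above this point; about 30 mm free below it over the lid's top; pinch it across the pot's y axis
- caddy: white round jar with a wooden cap, 44 mm diameter, 75 mm high, just beyond the pots; not part of the job. Origin at its underside
- jar1: amber jar, 72 mm diameter, 85 mm high, far side; not part of the job. Origin at its underside
- jar2: steel can, 84 mm diameter, 100 mm high, far side; not part of the job. Origin at its underside
Mind the look-alikes: they are no part of the job. Leave any purple or turquoise look-alike of the part that bears pot5_mid alone.

How it is judged:
By the outcome, as a careful person would: the job done as asked, in the order asked, and still so for the second after the job is handed in, with the robot touching nothing.
Of pot1, pot2, pot3, pot4, pot5 only 3 to 5 are there at a start; the rules pass over those that are not, and their reading is None.
At some moment in a run one of pot1, pot2, pot3, pot4, pot5, bowl may be knocked a few centimetres aside while the robot is not near it.
It also fails if it takes over 210 s, if anything falls off the work surface, if the arm or the gripper's body presses on something with over 40 N, if the wrist force passes 120 N, or if a joint passes its speed limit or range.

## Working session

There is one attempt and no reset: what is moved stays moved. The work goes in short steps, Python scripts to look and compute and a tool call to move; the robot and the scene stay as the last step left them, time stands still between calls to the robot, and variables do not carry over. Pictures are saved under pics/ and viewed, at most 14 in all, crops included, and the job is handed in when it is done.

Besides the shell and the picture viewer there is one more tool, called after "Emit:" as name(argument=value, ...), one argument or row to a line, values as JSON. step_arm: Moves the arm, as the interface text tells. Its arguments: {"type":"object","properties":{"commands":{"type":"array","items":{"type":"array","items":{"type":"number"}}},"squeeze":{"type":"number"}},"required":["commands"]}

```bash
ls; mkdir -p pics
python3 - <<'E'
from station import ctrl, viewer
import cv2,numpy as np
for n in("side","top"):
    im=viewer.snapshot(n); cv2.imwrite(f"pics/{n}0.png",cv2.resize(im[:,:,::-1],(800,600),interpolation=cv2.INTER_CUBIC))
    c=viewer.get_calibration(n); print(n,{k:np.round(v,4).tolist() for k,v in c.items()}); print(np.round(-np.array(c["R"]).T@c["t"],3))
s=ctrl.state(); print(s["time"],s["eef_pos"],np.round(s["tcp_rot"],3).tolist(),s["width"],ctrl.grip_depth)
E
```

```text
pics
side {'fx': 389.6867, 'fy': 389.6867, 'cx': 280.6965, 'cy': 217.3257, 'distortion': [-0.0022, 0.0, 0.0, 0.0, 0.0], 'R': [[0.719, -0.695, 0.005], [-0.3968, -0.4164, -0.818], [0.5706, 0.5862, -0.5752]], 't': [-0.3921, 0.3479, 0.7045]}
[ 0.018 -0.541  0.692]
top {'fx': 544.8489, 'fy': 544.8489, 'cx': 265.9073, 'cy': 219.5732, 'distortion': [-0.0724, 0.0, 0.0, 0.0, 0.0], 'R': [[0.0194, -0.9998, -0.0097], [-0.9811, -0.0171, -0.1929], [0.1927, 0.0132, -0.9812]], 't': [0.0614, 0.6285, 1.3229]}
[0.36  0.055 1.42 ]
0.1 [0.19309774 0.62006546 0.19085971] [[-0.955, 0.297, -0.0], [0.297, 0.955, -0.002], [-0.0, -0.002, -1.0]] 0.9976286257354197 -0.0187
```

View pics/top0.png

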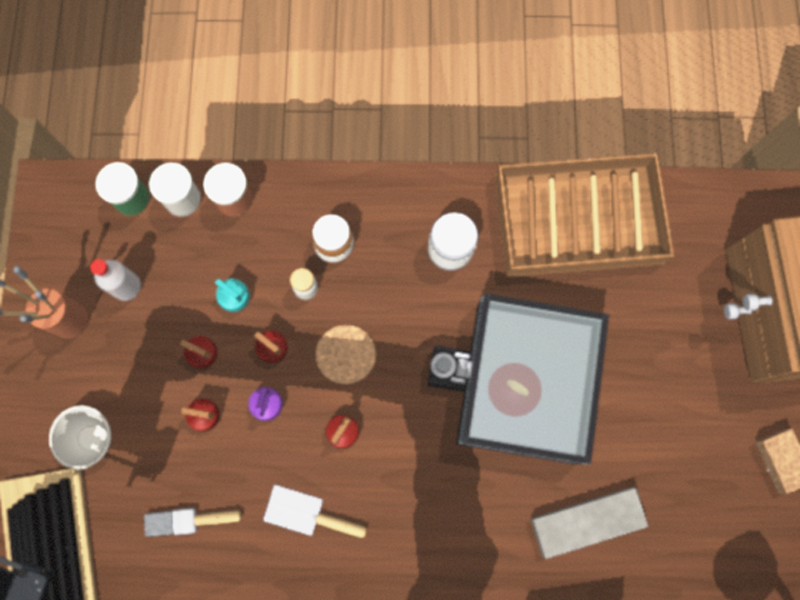

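View pics/side0.png

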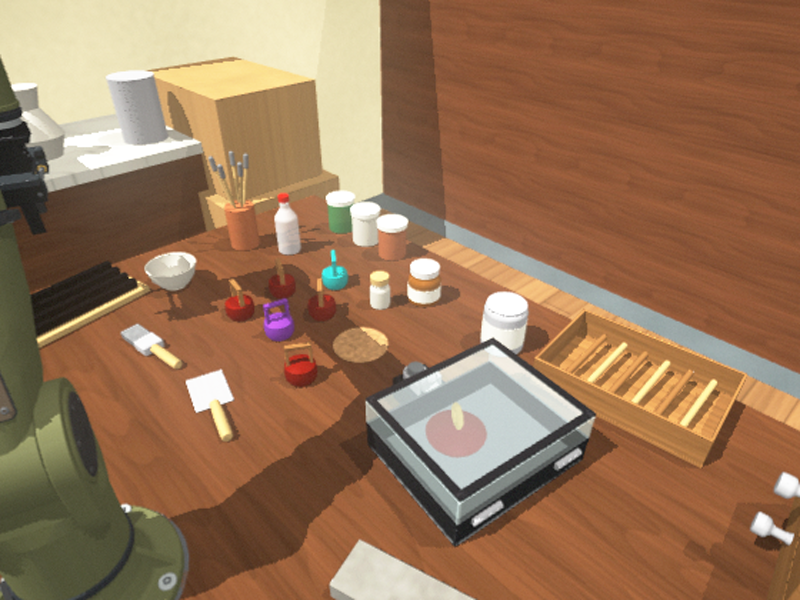

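The top view shows four red pots at about (200,352), (270,347), (201,414) and (342,431), with purple and turquoise look-alikes at (265,403) and (232,294). The mat is at (346,354), the button at (444,366), and the bowl's ring at (517,387) inside the case. Next I'll zoom in on these.

```bash
cat > h.py <<'E'
import cv2,numpy as np
from station import ctrl, viewer
def proj(n,X):
    c=viewer.get_calibration(n);R=np.array(c["R"]);t=np.array(c["t"],float)
    K=np.array([[c["fx"],0,c["cx"]],[0,c["fy"],c["cy"]],[0,0,1]])
    return cv2.projectPoints(np.array(X,float).reshape(-1,3),cv2.Rodrigues(R)[0],t,K,np.array(c["distortion"]))[0].reshape(-1,2)
def ray(n,uv,z):
    c=viewer.get_calibration(n);R=np.array(c["R"]);t=np.array(c["t"],float)
    K=np.array([[c["fx"],0,c["cx"]],[0,c["fy"],c["cy"]],[0,0,1]])
    p=cv2.undistortPoints(np.array(uv,float).reshape(-1,1,2),K,np.array(c["distortion"])).reshape(-1,2)
    d=np.c_[p,np.ones(len(p))]@R; o=-R.T@t
    return o+d*((z-o[2])/d[:,2])[:,None]
def crop(n,im,x0,y0,w,h,s,name):
    cv2.imwrite(f"pics/{name}.png",cv2.resize(im[y0:y0+h,x0:x0+w,::-1],None,fx=s,fy=s,interpolation=cv2.INTER_CUBIC))
E
python3 - <<'E'
from h import *
im=viewer.snapshot("top")
crop("top",im,120,195,145,120,5,"potz"); crop("top",im,290,200,145,130,4,"casez")
E
```

```text
(no output)
```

View pics/potz.png

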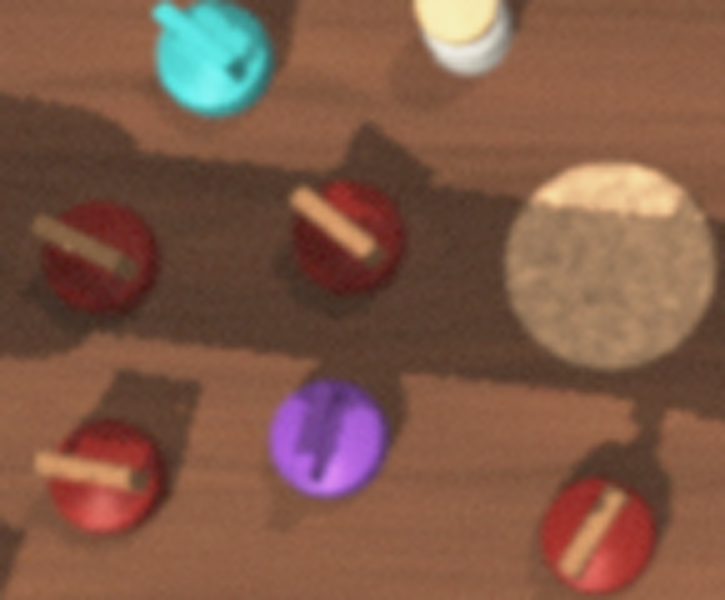

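View pics/casez.png

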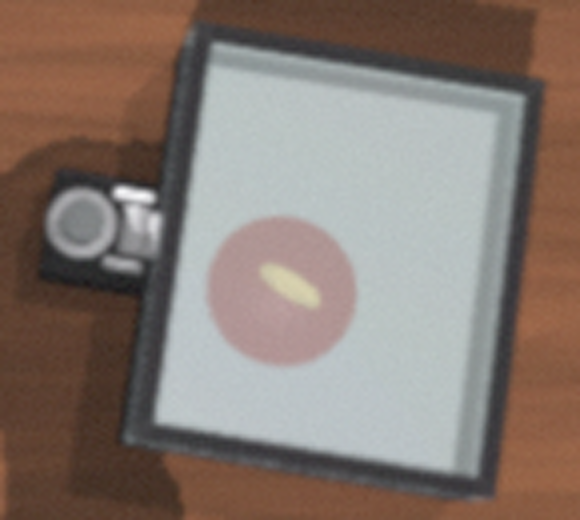

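In the zoomed pots view the handle bars run A (38,223)-(122,262), B (300,196)-(372,247), C (40,464)-(133,476) and D (612,495)-(572,570). The mat is at (610,265). In the zoomed case view the button is at (80,222), the lid corners are (200,30), (540,80), (492,493) and (133,437), and the ring runs from (262,265) to (320,304).

Run:
```python
from h import *
from scipy.optimize import least_squares
P=lambda a:(np.array(a,float)+.5)/5-.5+[120,195]
C=lambda a:(np.array(a,float)+.5)/4-.5+[290,200]
f=lambda a:np.round(a,4).tolist()
for k,e in dict(A=[(38,223),(122,262)],B=[(300,196),(372,247)],C=[(40,464),(133,476)],D=[(612,495),(572,570)]).items():
    w=ray("top",P(e),.078); d=w[1]-w[0]; print(k,f(w.mean(0)[:2]),"len",f(np.hypot(*d[:2])),"ang",f(np.degrees(np.arctan2(d[1],d[0]))))
for k,p,z in [("A",(99,258),.03),("B",(349,237),.03),("C",(106,477),.03),("D",(599,535),.03),("purp",(330,438),.03),("caddy",(458,5),.075),("turq",(214,58),.03)]:
    print(k,"body",f(ray("top",P([p]),z)[0]))
print("mat",f(ray("top",P([(610,265)]),.003)[0]))
b=ray("top",C([(80,222)]),.063)[0]
w=ray("top",C([(200,30),(540,80),(492,493),(133,437)]),.1)[:,:2]
print("button",f(b),f(w)); 
loc=np.array([[-.11,.13],[.11,.13],[.11,-.13],[-.11,-.13]])
# case x axis toward hinge: image right (-y world); image up (world +x) = case +y
def pos(q,l): c,s=np.cos(q[2]),np.sin(q[2]); return q[:2]+l@np.array([[c,s],[-s,c]])
r=least_squares(lambda q:np.r_[(pos(q,loc)-w).ravel(),pos(q,np.array([[-.157,0]]))[0]-b[:2]],[w[:,0].mean(),w[:,1].mean(),-np.pi/2])
print("case",f(r.x[:2]),f(np.degrees(r.x[2])),f(r.fun))
e=ray("top",C([(262,265),(320,304)]),.085);print("ring",f(e),f(e.mean(0)),np.degrees(np.arctan2(*(e[1]-e[0])[[1,0]])))
print("bowl body",f(ray("top",C([(282,290)]),.045)[0]))
print("side check", proj("side",[[*r.x[:2],.1],[*b[:2],.063]])*800/560)
```

```text
A [0.5583, 0.3981] len 0.0477 ang -113.3447
B [0.5713, 0.2696] len 0.045 ang -123.9174
C [0.4449, 0.3877] len 0.047 ang -95.8955
D [0.4198, 0.137] len 0.0412 ang 153.2536
A body [0.5574, 0.3999, 0.03]
B body [0.5709, 0.2701, 0.03]
C body [0.4446, 0.3893, 0.03]
D body [0.4207, 0.1364, 0.03]
purp body [0.467, 0.2752, 0.03]
caddy body [0.6843, 0.2131, 0.075]
turq body [0.6645, 0.3457, 0.03]
mat [0.5626, 0.1361, 0.003]
button [0.5381, -0.0383, 0.063] [[0.6543, -0.1097], [0.6264, -0.3207], [0.374, -0.2834], [0.4041, -0.0682]]
case [0.5148, -0.1951] -98.43 [0.0052, 0.0044, 0.0008, -0.0023, -0.0039, -0.0015, -0.0018, 0.001, -0.0003, -0.0015]
ring [[0.5105, -0.1489, 0.085], [0.4871, -0.1842, 0.085]] [0.4988, -0.1666, 0.085] -123.49175425843627
bowl body [0.4993, -0.1675, 0.045]
side check [[477.8726602  406.82968464]
 [413.69115236 368.18172648]]
```

```bash
cat >> h.py <<'E'
from scipy.spatial.transform import Rotation as Ro
def Rt(a):
    a=np.radians(a);z=np.array([0,0,-1.]);y=np.array([np.cos(a),np.sin(a),0]);return np.c_[np.cross(y,z),y,z]
def plan(wps,o,maxstep=30.):
    """wps: (x,y,z,yaw of tool y); prints rows; shift in the axes before each row's turn"""
    s=ctrl.state();p=np.array(s["eef_pos"]);R=np.array(s["tcp_rot"]);rows=[]
    print("t",round(s["time"],2),"at",np.round(p,4),"w",round(s["width"],3),"F",np.round(s["ft_force"],1),"grip",np.round(s["finger_force"],1))
    for w in wps:
        q=np.array(w[:3]);a=w[3];az=np.degrees(np.arctan2(q[1],q[0]))
        a=az+(a-az+90)%180-90
        T=Rt(a);rv=Ro.from_matrix(R.T@T).as_rotvec(degrees=True)
        n=int(max(1,np.ceil(np.abs(R.T@(q-p)).max()/maxstep*1000),np.ceil(np.linalg.norm(q-p)/.042),np.ceil(np.linalg.norm(rv)/10)))
        while True:
            rr=[];pp,RR=p.copy(),R.copy()
            for i in range(n):
                d=RR.T@(q-pp)/(n-i)/.03;u=Ro.from_matrix(RR.T@T).as_rotvec(degrees=True)/(n-i)/10
                d=np.round(d,2);u=np.round(u,2);rr.append([*u,*d,o]);pp=pp+RR@d*.03;RR=RR@Ro.from_rotvec(u*10,degrees=True).as_matrix()
            if np.abs(np.array(rr)[:,:6]).max()<=1:break
            n+=1
        rows+=rr;p,R=pp,RR
        rows.append("--")
    i=0
    for r in rows: print(r if isinstance(r,str) else "["+",".join(f"{v+0:g}" for v in r)+"],")
E
python3 - <<'E'
from h import *
np.save("top0.npy",viewer.snapshot("top"))
plan([(.539,-.035,.15,-8.4),(.539,-.035,.07,-8.4)],0)
E
```

```text
t 0.2 at [0.1931 0.6203 0.1912] w 1.002 F [-0.4 -0.9 -0.4] grip 0.0
[0,0,0.32,-0.7,-0.7,0.06,0],
[0,0,0.32,-0.74,-0.66,0.06,0],
[0,0,0.32,-0.77,-0.61,0.06,0],
[0,0,0.33,-0.81,-0.57,0.06,0],
[0,0,0.32,-0.84,-0.52,0.05,0],
[0,0,0.33,-0.87,-0.48,0.06,0],
[0,0,0.32,-0.89,-0.42,0.05,0],
[0,0,0.33,-0.91,-0.37,0.06,0],
[0,0,0.32,-0.93,-0.32,0.05,0],
[0,0,0.33,-0.95,-0.27,0.06,0],
[0,0,0.32,-0.96,-0.21,0.05,0],
[0,0,0.33,-0.98,-0.16,0.06,0],
[0,0,0.32,-0.98,-0.1,0.05,0],
[0,0,0.33,-0.99,-0.05,0.06,0],
[0,0,0.32,-0.99,0.01,0.05,0],
[0,0,0.33,-0.99,0.06,0.06,0],
[0,0,0.32,-0.98,0.12,0.05,0],
[0,0,0.33,-0.97,0.17,0.06,0],
[0,0,0.32,-0.96,0.23,0.05,0],
[0,0,0.33,-0.95,0.28,0.06,0],
[0,0,0.32,-0.93,0.34,0.05,0],
[0,0,0.33,-0.91,0.39,0.06,0],
[0,0,0.32,-0.88,0.44,0.05,0],
[0,0,0.33,-0.86,0.49,0.06,0],
[0,0.01,0.32,-0.83,0.54,0.05,0],
--
[0,0,0,0,0,0.89,0],
[0,0,0,0,0,0.89,0],
[0,0,0,0,0,0.89,0],
--
```

```bash
cat >> h.py <<'E'
def plan(wps,o):
    """compact: per waypoint, turn rows then shift rows, identical rows"""
    s=ctrl.state();p=np.array(s["eef_pos"]);R=np.array(s["tcp_rot"]);tot=0
    print("t",round(s["time"],2),"at",np.round(p,4),"w",round(s["width"],3),"F",np.round(s["ft_force"],1),"grip",np.round(s["finger_force"],1),"q17",np.round(np.array(s["qpos"])[[0,6]]))
    for w in wps:
        q=np.array(w[:3]);a=w[3];az=np.degrees(np.arctan2(q[1],q[0]));a=az+(a-az+90)%180-90
        T=Rt(a);rv=Ro.from_matrix(R.T@T).as_rotvec(degrees=True)/10
        n=0 if np.abs(rv).max()<.03 else int(np.ceil(np.abs(rv).max()))
        if n:
            u=np.round(rv/n,2)+0;print(f"{n} x [{u[0]:g},{u[1]:g},{u[2]:g},0,0,0,{o}]");R=R@Ro.from_rotvec(u*10*n,degrees=True).as_matrix()
        d=R.T@(q-p)/.03;m=max(1,int(np.ceil(max(np.abs(d).max(),np.linalg.norm(d)/1.4))))
        v=np.round(d/m,2)+0;print(f"{m} x [0,0,0,{v[0]:g},{v[1]:g},{v[2]:g},{o}]");p=p+R@v*m*.03;tot+=n+m
    print("rows",tot,"end",np.round(p,4))
E
python3 - <<'E'
from h import *
plan([(.539,-.035,.15,-8.4),(.539,-.035,.07,-8.4)],0)
E
```

```text
t 0.2 at [0.1931 0.6203 0.1912] w 1.002 F [-0.4 -0.9 -0.4] grip 0.0 q17 [-72.  -3.]
9 x [0,0,0.9,0,0,0,0]
20 x [0,0,0,-1,0.73,0.07,0]
3 x [0,0,0,0.02,-0.01,0.89,0]
rows 32 end [ 0.5394 -0.0348  0.0697]
```

Emit:
step_arm(
  commands=[
    [0, 0, 0.9, 0, 0, 0, 0],
    [0, 0, 0.9, 0, 0, 0, 0],
    [0, 0, 0.9, 0, 0, 0, 0],
    [0, 0, 0.9, 0, 0, 0, 0],
    [0, 0, 0.9, 0, 0, 0, 0],
    [0, 0, 0.9, 0, 0, 0, 0],
    [0, 0, 0.9, 0, 0, 0, 0],
    [0, 0, 0.9, 0, 0, 0, 0],
    [0, 0, 0.9, 0, 0, 0, 0],
    [0, 0, 0, -1, 0.73, 0.07, 0],
    [0, 0, 0, -1, 0.73, 0.07, 0],
    [0, 0, 0, -1, 0.73, 0.07, 0],
  ],
)

```text
time: 1.7
eef_pos: [0.2457, 0.5209, 0.1852]
tcp_rot: [[0.144, 0.99, 0.0], [0.99, -0.144, -0.0], [-0.0, 0.0, -1.0]]
ft_force: [-0.6, 0.4, -0.9]
width: 0.001
finger_force: 0.0
```

Emit:
step_arm(
  commands=[
    [0, 0, 0, -1, 0.73, 0.07, 0],
    [0, 0, 0, -1, 0.73, 0.07, 0],
    [0, 0, 0, -1, 0.73, 0.07, 0],
    [0, 0, 0, -1, 0.73, 0.07, 0],
    [0, 0, 0, -1, 0.73, 0.07, 0],
    [0, 0, 0, -1, 0.73, 0.07, 0],
    [0, 0, 0, -1, 0.73, 0.07, 0],
    [0, 0, 0, -1, 0.73, 0.07, 0],
    [0, 0, 0, -1, 0.73, 0.07, 0],
    [0, 0, 0, -1, 0.73, 0.07, 0],
    [0, 0, 0, -1, 0.73, 0.07, 0],
    [0, 0, 0, -1, 0.73, 0.07, 0],
  ],
)

```text
time: 3.2
eef_pos: [0.4538, 0.1268, 0.1603]
tcp_rot: [[0.144, 0.99, 0.0], [0.99, -0.144, 0.0], [0.001, 0.0, -1.0]]
ft_force: [0.9, 0.1, 0.9]
width: 0.003
finger_force: 0.0
```

Emit:
step_arm(
  commands=[
    [0, 0, 0, -1, 0.73, 0.07, 0],
    [0, 0, 0, -1, 0.73, 0.07, 0],
    [0, 0, 0, -1, 0.73, 0.07, 0],
    [0, 0, 0, -1, 0.73, 0.07, 0],
    [0, 0, 0, -1, 0.73, 0.07, 0],
    [0, 0, 0, 0, 0, 0, 0],
    [0, 0, 0, 0, 0, 0, 0],
    [0, 0, 0, 0, 0, 0, 0],
  ],
)

```text
time: 4.2
eef_pos: [0.5398, -0.0347, 0.1498]
tcp_rot: [[0.142, 0.99, -0.0], [0.99, -0.142, 0.001], [0.001, -0.0, -1.0]]
ft_force: [0.5, 0.5, -0.1]
width: 0.006
finger_force: 0.0
```

Run:
```python
from h import *
print(np.round(ctrl.state()["tcp_rot"],3).tolist())
plan([(.539,-.035,.07,-8.4)],0)
```

```text
[[0.142, 0.99, -0.0], [0.99, -0.142, 0.001], [0.001, -0.0, -1.0]]
t 4.2 at [ 0.5398 -0.0347  0.1498] w 0.006 F [ 0.5  0.5 -0.1] grip 0.0 q17 [-40.  -2.]
3 x [0,0,0,-0.01,-0.01,0.89,0]
rows 3 end [ 0.5388 -0.0354  0.0697]
```

Emit:
step_arm(
  commands=[
    [0, 0, 0, 0, 0, 0.9, 0],
    [0, 0, 0, 0, 0, 0.9, 0],
    [0, 0, 0, 0, 0, 0.85, 0],
    [0, 0, 0, 0, 0, 0.2, 0],
    [0, 0, 0, 0, 0, 0.15, 0],
    [0, 0, 0, 0, 0, 0.1, 0],
    [0, 0, 0, 0, 0, 0.05, 0],
    [0, 0, 0, 0, 0, 0, 0],
  ],
)

```text
time: 5.2
eef_pos: [0.5404, -0.0362, 0.0557]
tcp_rot: [[0.144, 0.99, 0.001], [0.99, -0.144, 0.0], [0.0, 0.001, -1.0]]
ft_force: [0.1, 0.4, 0.6]
width: 0.008
finger_force: 0.0
```

Run:
```python
from h import *
im=viewer.snapshot("side");cv2.imwrite("pics/side1.png",im[:,:,::-1])
```

```text
(no output)
```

View pics/side1.png

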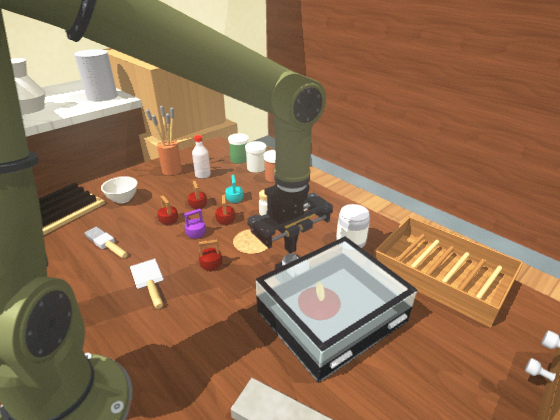

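The lid is still shut and no force was felt. I'll zoom in on the tip around (290,250).

Run:
```python
from h import *
im=viewer.snapshot("side");s=ctrl.state();print(s["eef_pos"],s["ft_force"])
X=[s["eef_pos"],[.538,-.038,.063],[.538,-.038,.045]]
print((proj("side",X)-[240,190])*6); print(proj("top",X))
crop("side",im,240,190,110,95,6,"tip")
```

```text
[ 0.54035883 -0.03626287  0.05563661] [-0.35985766 -0.44121464 -0.09537774]
[[297.50424632 415.03634007]
 [296.76560299 406.06867946]
 [295.98067931 439.20075434]]
[[308.60444088 254.59258556]
 [309.49072039 255.15771706]
 [309.00193711 256.07092161]]
```

View pics/tip.png

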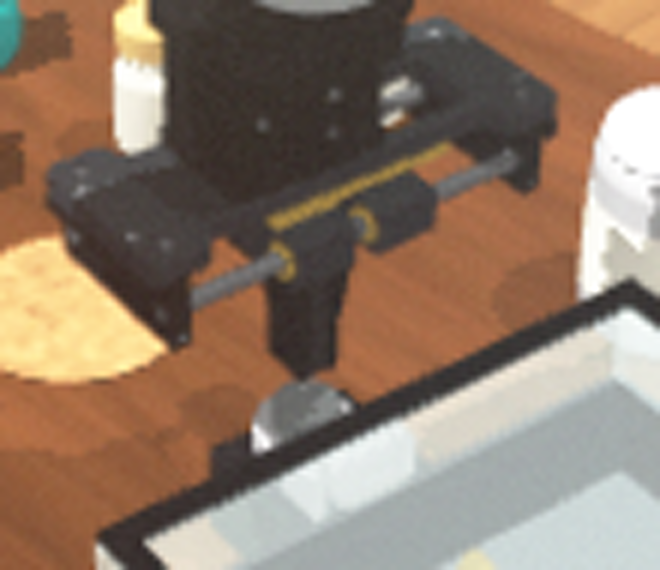

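Emit:
step_arm(
  commands=[
    [0, 0, 0, 0, 0, 0.1, 0],
    [0, 0, 0, 0, 0, 0.1, 0],
    [0, 0, 0, 0, 0, 0.1, 0],
    [0, 0, 0, 0, 0, 0.1, 0],
    [0, 0, 0, 0, 0, 0, 0],
  ],
)

```text
time: 5.92
eef_pos: [0.5399, -0.0363, 0.043]
tcp_rot: [[0.144, 0.99, -0.001], [0.99, -0.144, -0.0], [-0.0, -0.001, -1.0]]
ft_force: [-0.3, -0.1, 0.4]
width: 0.006
finger_force: 0.0
```

Emit:
step_arm(
  commands=[
    [0, 0, 0, 0, 0, 0.1, 0],
    [0, 0, 0, 0, 0, 0, 0],
  ],
)

```text
time: 6.18
eef_pos: [0.54, -0.0362, 0.0401]
tcp_rot: [[0.144, 0.99, -0.0], [0.99, -0.144, -0.0], [-0.0, -0.0, -1.0]]
ft_force: [1.0, -0.5, -0.0]
width: 0.005
finger_force: 0.0
```

Emit:
step_arm(
  commands=[
    [0, 0, 0, 0, 0, 0.1, 0],
    [0, 0, 0, 0, 0, 0, 0],
  ],
)

```text
time: 6.42
eef_pos: [0.5404, -0.0363, 0.0374]
tcp_rot: [[0.144, 0.99, 0.001], [0.99, -0.144, 0.0], [0.0, 0.001, -1.0]]
ft_force: [0.4, 0.0, 0.3]
width: 0.008
finger_force: 0.2
```

Emit:
step_arm(
  commands=[
    [0, 0, 0, 0, 0, 0.1, 0],
    [0, 0, 0, 0, 0, 0, 0],
  ],
)

```text
time: 6.68
eef_pos: [0.5404, -0.0363, 0.0345]
tcp_rot: [[0.144, 0.99, 0.001], [0.99, -0.144, 0.0], [0.0, 0.001, -1.0]]
ft_force: [-0.5, -0.1, 3.3]
width: 0.005
finger_force: 1.6
```

Emit:
step_arm(
  commands=[
    [0, 0, 0, 0, 0, 0.1, 0],
    [0, 0, 0, 0, 0, 0, 0],
  ],
)

```text
time: 6.92
eef_pos: [0.5404, -0.0363, 0.0315]
tcp_rot: [[0.144, 0.99, 0.001], [0.99, -0.144, 0.0], [0.0, 0.001, -1.0]]
ft_force: [-0.4, -1.1, 4.0]
width: 0.007
finger_force: 2.2
```

Emit:
step_arm(
  commands=[
    [0, 0, 0, 0, 0, 0.1, 0],
    [0, 0, 0, 0, 0, 0, 0],
  ],
)

```text
time: 7.18
eef_pos: [0.5405, -0.0362, 0.0305]
tcp_rot: [[0.144, 0.99, -0.0], [0.99, -0.144, 0.002], [0.002, -0.0, -1.0]]
ft_force: [-6.1, 0.1, 20.8]
width: 0.001
finger_force: 9.8
```

Run:
```python
from h import *
im=viewer.snapshot("side");s=ctrl.state();print(s["time"],s["eef_pos"],s["ft_force"])
cv2.imwrite("pics/side2.png",im[:,:,::-1])
```

```text
7.225 [ 0.54053163 -0.03618628  0.03047116] [-6.01001346  0.71414569 19.32427176]
```

View pics/side2.png

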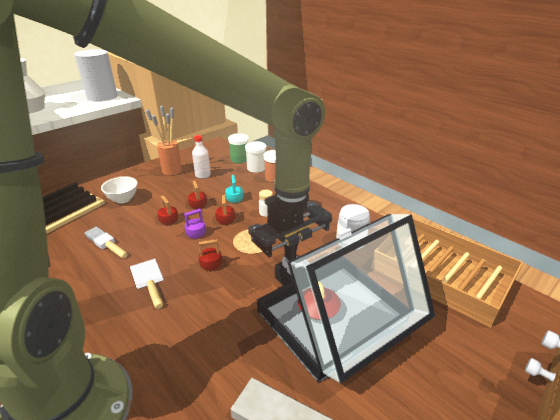

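The lid has released at the button and is swinging open. The reported TCP sits about 24.5 mm below the real fingertip, so I'll correct for that.

Emit:
step_arm(
  commands=[
    [0, 0, 0, 0, 0, -0.5, 0],
    [0, 0, 0, 0, 0, -1, 0],
    [0, 0, 0, 0, 0, -1, 0],
    [0, 0, 0, 0, 0, -1, 0.5],
    [0, 0, 0, -0.3, 0, -0.5, 0.5],
    [0, 0, 0, -1, 0, 0, 0.5],
    [0, 0, 0, -1, 0, 0, 0.5],
    [0, 0, 0, 1, 0, 0, 0.5],
    [0, 0, 0, 1, 0, 0, 0.5],
    [0, 0, 0, 1, 0, 0, 0.5],
    [0, 0, 0, 1, 0, 0, 0.5],
    [0, 0, 0, 1, 0, 0, 0.5],
  ],
)

```text
time: 8.72
eef_pos: [0.5512, 0.044, 0.1475]
tcp_rot: [[0.145, 0.989, -0.002], [0.989, -0.145, -0.001], [-0.001, -0.001, -1.0]]
ft_force: [-0.1, -0.5, 0.8]
width: 0.499
finger_force: 0.0
```

Run:
```python
from h import *
im=viewer.snapshot("top");cv2.imwrite("pics/top2.png",cv2.resize(im[140:,100:460,::-1],None,fx=2.1,fy=2.1,interpolation=cv2.INTER_CUBIC))
plan([(.499,-.167,.12,-33.5),(.499,-.167,.0395,-33.5)],.5)
```

```text
t 8.78 at [0.5515 0.0497 0.1472] w 0.501 F [0.4 3.5 0.2] grip 0.0 q17 [-45. -10.]
3 x [0,0,0.85,0,0,0,0.5]
7 x [0,0,0,-1,0.36,0.13,0.5]
3 x [0,0,0,0,0,0.89,0.5]
rows 13 end [ 0.4985 -0.167   0.0395]
```

View pics/top2.png

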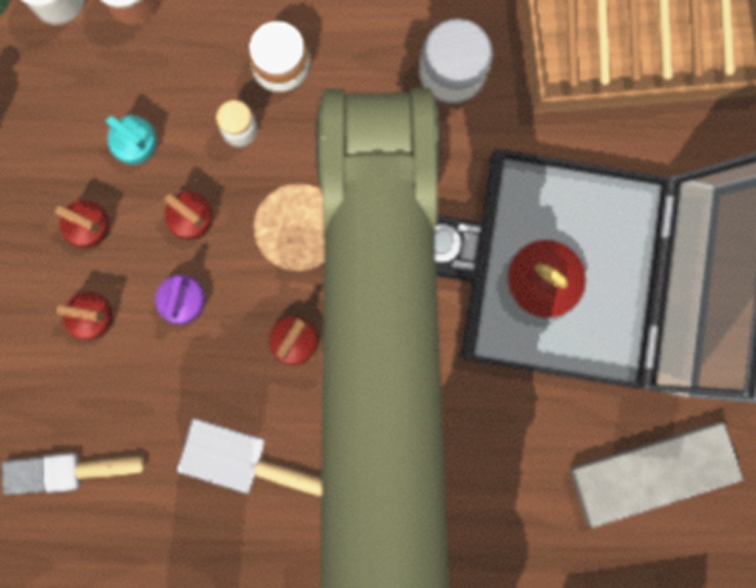

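The lid is fully open and the bowl hasn't moved, with its ring at about (551,274) in this view. Next I'll grasp the ring.

Emit:
step_arm(
  commands=[
    [0, 0, 0.85, 0, 0, 0, 0.5],
    [0, 0, 0.85, 0, 0, 0, 0.5],
    [0, 0, 0.85, 0, 0, 0, 0.5],
    [0, 0, 0, -1, 0.36, 0.13, 0.5],
    [0, 0, 0, -1, 0.36, 0.13, 0.5],
    [0, 0, 0, -1, 0.36, 0.13, 0.5],
    [0, 0, 0, -1, 0.36, 0.13, 0.5],
    [0, 0, 0, -1, 0.36, 0.13, 0.5],
    [0, 0, 0, -1, 0.36, 0.13, 0.5],
    [0, 0, 0, -1, 0.36, 0.13, 0.5],
    [0, 0, 0, 0, 0, 0.5, 0.5],
    [0, 0, 0, 0, 0, 0, 0.5],
  ],
)

```text
time: 10.28
eef_pos: [0.4963, -0.172, 0.1043]
tcp_rot: [[0.556, 0.831, -0.003], [0.831, -0.556, 0.001], [-0.001, -0.003, -1.0]]
ft_force: [0.1, 0.6, -0.1]
width: 0.499
finger_force: 0.0
```

Run:
```python
from h import *
plan([(.499,-.167,.0395,-33.5)],.5)
```

```text
t 10.28 at [ 0.4963 -0.172   0.1043] w 0.499 F [ 0.1  0.6 -0.1] grip 0.0 q17 [-32. -10.]
1 x [-0.02,0.01,-0.03,0,0,0,0.5]
3 x [0,0,0,0.06,-0.01,0.72,0.5]
rows 4 end [ 0.4986 -0.167   0.0395]
```

Emit:
step_arm(
  commands=[
    [0, 0, 0, 0.18, -0.03, 0.2, 0.5],
    [0, 0, 0, 0, 0, 0.8, 0.5],
    [0, 0, 0, 0, 0, 0.7, 0.5],
    [0, 0, 0, 0, 0, 0.46, 0.5],
    [0, 0, 0, 0, 0, 0, 0],
  ],
  squeeze=25,
)

```text
time: 10.9
eef_pos: [0.4996, -0.1669, 0.0404]
tcp_rot: [[0.555, 0.832, -0.002], [0.832, -0.555, -0.0], [-0.001, -0.002, -1.0]]
ft_force: [1.2, 0.3, 1.2]
width: 0.446
finger_force: 0.0
```

Emit:
step_arm(
  commands=[
    [0, 0, 0, 0, 0, 0, 0],
    [0, 0, 0, 0, 0, 0, 0],
    [0, 0, 0, 0, 0, 0, 0],
  ],
)

```text
time: 11.28
eef_pos: [0.5006, -0.1677, 0.0418]
tcp_rot: [[0.556, 0.831, 0.001], [0.831, -0.556, 0.0], [0.001, 0.001, -1.0]]
ft_force: [-0.5, 0.3, -0.2]
width: 0.131
finger_force: 0.0
```

Emit:
step_arm(
  commands=[
    [0, 0, 0, 0, 0, -0.5, 0],
    [0, 0, 0, 0, 0, -0.5, 0],
    [0, 0, 0, 0, 0, 0, 0],
  ],
)

```text
time: 11.65
eef_pos: [0.5015, -0.1679, 0.073]
tcp_rot: [[0.556, 0.831, 0.004], [0.831, -0.556, 0.0], [0.002, 0.003, -1.0]]
ft_force: [1.2, -0.3, -3.4]
width: 0.106
finger_force: 25.0
```

Run:
```python
from h import *
plan([(.5005,-.168,.13,-33.7),(.5626,.1361,.12,-33.7),(.5626,.1361,.040,-33.7)],0)
```

```text
t 11.65 at [ 0.5015 -0.1679  0.073 ] w 0.106 F [ 1.2 -0.3 -3.4] grip 25.0 q17 [-32.  -8.]
2 x [0,0,0,-0.01,-0.01,-0.95,0]
10 x [0,0,0,0.96,-0.39,0.03,0]
3 x [0,0,0,-0.01,-0.01,0.9,0]
rows 15 end [0.5624 0.1361 0.0403]
```

Emit:
step_arm(
  commands=[
    [0, 0, 0, 0, 0, -0.95, 0],
    [0, 0, 0, 0, 0, -0.95, 0],
    [0, 0, 0, 0.96, -0.39, 0.03, 0],
    [0, 0, 0, 0.96, -0.39, 0.03, 0],
    [0, 0, 0, 0.96, -0.39, 0.03, 0],
    [0, 0, 0, 0.96, -0.39, 0.03, 0],
    [0, 0, 0, 0.96, -0.39, 0.03, 0],
    [0, 0, 0, 0.96, -0.39, 0.03, 0],
    [0, 0, 0, 0.96, -0.39, 0.03, 0],
    [0, 0, 0, 0.96, -0.39, 0.03, 0],
    [0, 0, 0, 0.96, -0.39, 0.03, 0],
    [0, 0, 0, 0.96, -0.39, 0.03, 0],
  ],
)

```text
time: 13.15
eef_pos: [0.563, 0.1379, 0.119]
tcp_rot: [[0.556, 0.831, -0.0], [0.831, -0.556, -0.0], [-0.0, -0.0, -1.0]]
ft_force: [0.2, -1.1, -4.1]
width: 0.103
finger_force: 25.0
```

Emit:
step_arm(
  commands=[
    [0, 0, 0, 0, 0, 0.6, 0],
    [0, 0, 0, 0, 0, 0.9, 0],
    [0, 0, 0, 0, 0, 0.6, 0],
    [0, 0, 0, 0, 0, 0, 0],
    [0, 0, 0, 0, 0, 0, 0],
  ],
)

```text
time: 13.78
eef_pos: [0.5638, 0.1365, 0.057]
tcp_rot: [[0.557, 0.831, 0.001], [0.831, -0.557, 0.0], [0.001, 0.001, -1.0]]
ft_force: [0.4, 0.2, -2.9]
width: 0.105
finger_force: 25.0
```

Run:
```python
from h import *
plan([(.5626,.1361,.038,-33.7)],0)
```

```text
t 13.78 at [0.5638 0.1365 0.057 ] w 0.105 F [ 0.4  0.2 -2.9] grip 25.0 q17 [-51. -39.]
1 x [0,0,0,-0.03,-0.02,0.63,0]
rows 1 end [0.5628 0.1361 0.0381]
```

Emit:
step_arm(
  commands=[
    [0, 0, 0, -0.03, -0.02, 0.4, 0],
    [0, 0, 0, 0, 0, 0.2, 0],
    [0, 0, 0, 0, 0, 0, 0],
  ],
)

```text
time: 14.15
eef_pos: [0.5614, 0.1362, 0.0376]
tcp_rot: [[0.556, 0.831, -0.001], [0.831, -0.556, -0.0], [-0.001, -0.001, -1.0]]
ft_force: [-1.1, 0.0, -3.5]
width: 0.105
finger_force: 25.0
```

Emit:
step_arm(
  commands=[
    [0, 0, 0, 0, 0, 0.1, 0],
    [0, 0, 0, 0, 0, 0, 0],
  ],
)

```text
time: 14.4
eef_pos: [0.5623, 0.1363, 0.0354]
tcp_rot: [[0.556, 0.831, 0.0], [0.831, -0.556, 0.0], [0.0, 0.0, -1.0]]
ft_force: [0.3, 1.5, -3.5]
width: 0.105
finger_force: 25.0
```

Emit:
step_arm(
  commands=[
    [0, 0, 0, 0, 0, 0.07, 0],
    [0, 0, 0, 0, 0, 0, 0],
  ],
)

```text
time: 14.65
eef_pos: [0.563, 0.136, 0.0351]
tcp_rot: [[0.556, 0.831, 0.001], [0.831, -0.556, 0.001], [0.001, 0.001, -1.0]]
ft_force: [-3.6, -1.2, 7.9]
width: 0.106
finger_force: 25.0
```

Emit:
step_arm(
  commands=[
    [0, 0, 0, 0, 0, 0.05, 0],
    [0, 0, 0, 0, 0, 0, 0],
  ],
)

```text
time: 14.9
eef_pos: [0.5633, 0.1361, 0.035]
tcp_rot: [[0.557, 0.831, 0.001], [0.831, -0.557, 0.002], [0.002, 0.0, -1.0]]
ft_force: [-7.1, -3.0, 17.6]
width: 0.107
finger_force: 25.0
```

Emit:
step_arm(
  commands=[
    [0, 0, 0, 0, 0, -0.06, 0],
    [0, 0, 0, 0, 0, 0, 0.5],
    [0, 0, 0, 0, 0, 0, 0.5],
    [0, 0, 0, 0, 0, 0, 0.5],
    [0, 0, 0, 0, 0, -0.5, 0.5],
    [0, 0, 0, 0, 0, -1, 0.5],
    [0, 0, 0, 0, 0, -1, 0.5],
    [0, 0, 0, 0, 0, -0.5, 0.5],
    [0, 0, 0, 0, 0, 0, 0.5],
  ],
)

```text
time: 16.02
eef_pos: [0.5629, 0.1366, 0.1247]
tcp_rot: [[0.556, 0.831, 0.002], [0.831, -0.556, 0.001], [0.002, 0.001, -1.0]]
ft_force: [0.2, -0.3, -0.3]
width: 0.501
finger_force: 0.0
```

```bash
cat >> h.py <<'E'
POT=dict(A=(.558,.399,-23.3),B=(.571,.270,-33.9),C=(.4448,.3885,-5.9),D=(.4203,.1367,63.3))
def chk():
    a=np.load("top0.npy").astype(int);b=viewer.snapshot("top").astype(int);cv2.imwrite("pics/chk.png",b[:,:,::-1].astype(np.uint8))
    for k,(x,y,_) in POT.items():
        u,v=np.round(proj("top",[[x,y,.05]])[0]).astype(int);p=np.s_[v-16:v+17,u-16:u+17]
        # red-mask shift between the pictures
        r=[]
        for i in(a,b):
            m=(i[p][:,:,0]>2.2*i[p][:,:,1])&(i[p][:,:,0]>60);yy,xx=np.nonzero(m);r.append((m.sum(),*( (xx.mean(),yy.mean()) if len(xx) else (0,0))))
        print(k,np.round(r,1).tolist())
E
python3 - <<'E'
from h import *
chk()
plan([(.4203,.1367,.14,63.3),(.4203,.1367,.031,63.3)],.5)
E
```

```text
A [[268.0, 18.0, 17.5], [264.0, 18.3, 17.3]]
B [[257.0, 17.6, 17.5], [242.0, 17.5, 17.1]]
C [[260.0, 18.8, 16.7], [259.0, 18.8, 16.6]]
D [[259.0, 16.9, 16.4], [0.0, 0.0, 0.0]]
t 16.07 at [0.562  0.1365 0.1235] w 0.497 F [-0.7 -0.4 -0.7] grip 0.0 q17 [-52. -41.]
10 x [0,0,-0.97,0,0,0,0.5]
5 x [0,0,0,0.84,-0.42,-0.11,0.5]
4 x [0,0,0,0,-0.01,0.91,0.5]
rows 19 end [0.4206 0.136  0.0307]
```

Run:
```python
from h import *
plan([(.571,.270,.12,-33.9),(.571,.270,.031,-33.9)],.5)
```

```text
t 16.07 at [0.562  0.1365 0.1235] w 0.497 F [-0.7 -0.4 -0.7] grip 0.0 q17 [-52. -41.]
4 x [0,0,0,0.97,-0.56,0.03,0.5]
3 x [0,0,0,0,0.01,0.99,0.5]
rows 7 end [0.5716 0.2701 0.0308]
```

Emit:
step_arm(
  commands=[
    [0, 0, 0, 0.97, -0.56, 0, 0.5],
    [0, 0, 0, 0.97, -0.56, 0, 0.5],
    [0, 0, 0, 0.97, -0.56, 0, 0.5],
    [0, 0, 0, 0.97, -0.56, 0, 0.5],
    [0, 0, 0, 0, 0, 0, 0.5],
    [0, 0, 0, 0, 0, 0.7, 0.5],
    [0, 0, 0, 0, 0, 0.9, 0.5],
    [0, 0, 0, 0, 0, 0.9, 0.5],
    [0, 0, 0, 0, 0, 0.5, 0.5],
    [0, 0, 0, 0, 0, 0, 0.5],
  ],
)

```text
time: 17.32
eef_pos: [0.5698, 0.2687, 0.0316]
tcp_rot: [[0.557, 0.83, -0.003], [0.83, -0.557, -0.002], [-0.003, -0.001, -1.0]]
ft_force: [0.8, 0.2, 1.0]
width: 0.497
finger_force: 0.0
```

Emit:
step_arm(
  commands=[
    [0, 0, 0, 0, 0, 0, 0],
    [0, 0, 0, 0, 0, 0, 0],
    [0, 0, 0, 0, 0, 0, 0],
    [0, 0, 0, 0, 0, 0, 0],
    [0, 0, 0, 0, 0, 0, 0],
  ],
  squeeze=25,
)

```text
time: 17.95
eef_pos: [0.5714, 0.2705, 0.0338]
tcp_rot: [[0.556, 0.831, 0.001], [0.831, -0.556, 0.0], [0.001, 0.001, -1.0]]
ft_force: [0.4, 0.0, 0.0]
width: 0.109
finger_force: 24.8
```

Run:
```python
from h import *
t=np.radians(-98.43);ex=np.array([np.cos(t),np.sin(t)]);ey=np.array([-ex[1],ex[0]])
c=np.array([.5148,-.1951])
for x in(-.048,.046):
  for y in(.06,-.06): print(x,y,np.round(c+ex*x+ey*y,4))
s=ctrl.state()["eef_pos"]
plan([(*s[:2],.15,-33.9),(.5765,-.2315,.15,-8.4)],0)
```

```text
-0.048 0.06 [ 0.5812 -0.1564]
-0.048 -0.06 [ 0.4625 -0.1388]
0.046 0.06 [ 0.5674 -0.2494]
0.046 -0.06 [ 0.4487 -0.2318]
t 17.95 at [0.5714 0.2705 0.0338] w 0.109 F [0.4 0.  0. ] grip 24.8 q17 [-56. -49.]
4 x [0,0,0,0,0,-0.97,0]
3 x [0,0,-0.85,0,0,0,0]
17 x [0,0,0,-0.97,0.15,0,0]
rows 24 end [ 0.5756 -0.2301  0.1501]
```

Emit:
step_arm(
  commands=[
    [0, 0, 0, 0, 0, -0.97, 0],
    [0, 0, 0, 0, 0, -0.97, 0],
    [0, 0, 0, 0, 0, -0.97, 0],
    [0, 0, 0, 0, 0, -0.97, 0],
    [0, 0, -0.85, 0, 0, 0, 0],
    [0, 0, -0.85, 0, 0, 0, 0],
    [0, 0, -0.85, 0, 0, 0, 0],
    [0, 0, 0, -0.97, 0.15, 0, 0],
    [0, 0, 0, -0.97, 0.15, 0, 0],
    [0, 0, 0, -0.97, 0.15, 0, 0],
    [0, 0, 0, -0.97, 0.15, 0, 0],
    [0, 0, 0, -0.97, 0.15, 0, 0],
  ],
)

```text
time: 19.45
eef_pos: [0.5715, 0.1205, 0.1494]
tcp_rot: [[0.147, 0.989, -0.001], [0.989, -0.147, -0.001], [-0.001, -0.001, -1.0]]
ft_force: [0.5, -0.1, -2.7]
width: 0.114
finger_force: 24.8
```

Emit:
step_arm(
  commands=[
    [0, 0, 0, -0.97, 0.15, 0, 0],
    [0, 0, 0, -0.97, 0.15, 0, 0],
    [0, 0, 0, -0.97, 0.15, 0, 0],
    [0, 0, 0, -0.97, 0.15, 0, 0],
    [0, 0, 0, -0.97, 0.15, 0, 0],
    [0, 0, 0, -0.97, 0.15, 0, 0],
    [0, 0, 0, -0.97, 0.15, 0, 0],
    [0, 0, 0, -0.97, 0.15, 0, 0],
    [0, 0, 0, -0.97, 0.15, 0, 0],
    [0, 0, 0, -0.97, 0.15, 0, 0],
    [0, 0, 0, -0.97, 0.15, 0, 0],
    [0, 0, 0, 0, 0, 0, 0],
  ],
)

```text
time: 20.95
eef_pos: [0.5727, -0.2056, 0.1497]
tcp_rot: [[0.152, 0.988, -0.001], [0.988, -0.152, -0.002], [-0.002, -0.001, -1.0]]
ft_force: [0.1, -0.8, -2.4]
width: 0.108
finger_force: 25.0
```

Run:
```python
from h import *
plan([(.5674,-.2494,.13,-8.4),(.5674,-.2494,.0455,-8.4)],0)
```

```text
t 20.95 at [ 0.5727 -0.2056  0.1497] w 0.108 F [ 0.1 -0.8 -2.4] grip 25.0 q17 [-22.  20.]
1 x [-0.01,0.01,-0.03,0,0,0,0]
2 x [0,0,0,-0.74,0.02,0.33,0]
3 x [0,0,0,0,0,0.94,0]
rows 6 end [ 0.5674 -0.2497  0.0453]
```

Emit:
step_arm(
  commands=[
    [0, 0, 0, -0.74, 0.02, 0.33, 0],
    [0, 0, 0, -0.74, 0.02, 0.33, 0],
    [0, 0, 0, 0, 0, 0.9, 0],
    [0, 0, 0, 0, 0, 0.9, 0],
    [0, 0, 0, 0, 0, 0.6, 0],
    [0, 0, 0, 0, 0, 0.36, 0],
    [0, 0, 0, 0, 0, 0, 0],
    [0, 0, 0, 0, 0, 0, 0],
  ],
)

```text
time: 21.95
eef_pos: [0.5705, -0.2451, 0.0482]
tcp_rot: [[0.144, 0.99, 0.002], [0.99, -0.144, -0.0], [-0.0, 0.002, -1.0]]
ft_force: [0.1, 0.4, -2.5]
width: 0.11
finger_force: 25.0
```

Emit:
step_arm(
  commands=[
    [0, 0, 0, 0, 0, 0.1, 0],
    [0, 0, 0, 0, 0, 0, 0],
  ],
)

```text
time: 22.2
eef_pos: [0.5699, -0.2447, 0.0444]
tcp_rot: [[0.144, 0.99, 0.0], [0.99, -0.144, 0.0], [0.0, 0.0, -1.0]]
ft_force: [-0.3, -0.2, -1.6]
width: 0.113
finger_force: 25.0
```

Emit:
step_arm(
  commands=[
    [0, 0, 0, 0, 0, 0.05, 0],
    [0, 0, 0, 0, 0, 0, 0],
  ],
)

```text
time: 22.45
eef_pos: [0.5707, -0.245, 0.0438]
tcp_rot: [[0.144, 0.99, 0.002], [0.99, -0.144, -0.0], [0.0, 0.002, -1.0]]
ft_force: [-1.0, 0.1, 3.1]
width: 0.11
finger_force: 25.0
```

Emit:
step_arm(
  commands=[
    [0, 0, 0, 0, 0, 0, 0.5],
    [0, 0, 0, 0, 0, 0, 0.5],
    [0, 0, 0, 0, 0, 0, 0.5],
    [0, 0, 0, 0, 0, -0.6, 0.5],
    [0, 0, 0, 0, 0, -1, 0.5],
    [0, 0, 0, 0, 0, -1, 0.5],
    [0, 0, 0, 0, 0, -1, 0.5],
    [0, 0, 0, 0.8, 0, 0, 0.5],
    [0, 0, 0, 1, 0, 0, 0.5],
    [0, 0, 0, 1, 0, 0, 0.5],
  ],
)

```text
time: 23.7
eef_pos: [0.5824, -0.1612, 0.1523]
tcp_rot: [[0.145, 0.989, 0.002], [0.989, -0.145, 0.0], [0.0, 0.002, -1.0]]
ft_force: [-0.3, 0.1, -0.0]
width: 0.499
finger_force: 0.0
```

Run:
```python
from h import *
chk()
plan([(.4203,.1367,.13,63.3),(.4203,.1367,.032,63.3)],.5)
```

```text
A [[268.0, 18.0, 17.5], [269.0, 18.3, 17.2]]
B [[257.0, 17.6, 17.5], [0.0, 0.0, 0.0]]
C [[260.0, 18.8, 16.7], [261.0, 18.8, 16.6]]
D [[259.0, 16.9, 16.4], [257.0, 16.9, 16.6]]
t 23.75 at [ 0.5837 -0.1553  0.1518] w 0.503 F [0.7 3.6 0.1] grip 0.0 q17 [-26.  15.]
8 x [0,0,-0.89,0,0,0,0.5]
10 x [0,0,0,0.92,0.62,0.08,0.5]
4 x [0,0,0,0.01,0,0.81,0.5]
rows 22 end [0.4203 0.1362 0.0315]
```

Emit:
step_arm(
  commands=[
    [0, 0, -0.89, 0, 0, 0, 0.5],
    [0, 0, -0.89, 0, 0, 0, 0.5],
    [0, 0, -0.89, 0, 0, 0, 0.5],
    [0, 0, -0.89, 0, 0, 0, 0.5],
    [0, 0, -0.89, 0, 0, 0, 0.5],
    [0, 0, -0.89, 0, 0, 0, 0.5],
    [0, 0, -0.89, 0, 0, 0, 0.5],
    [0, 0, -0.89, 0, 0, 0, 0.5],
    [0, 0, 0, 0.92, 0.62, 0.08, 0.5],
    [0, 0, 0, 0.92, 0.62, 0.08, 0.5],
    [0, 0, 0, 0.92, 0.62, 0.08, 0.5],
    [0, 0, 0, 0.92, 0.62, 0.08, 0.5],
  ],
)

```text
time: 25.25
eef_pos: [0.5174, -0.0449, 0.1423]
tcp_rot: [[-0.89, 0.456, 0.002], [0.456, 0.89, 0.0], [-0.001, 0.001, -1.0]]
ft_force: [0.6, -0.3, -0.1]
width: 0.503
finger_force: 0.0
```

Emit:
step_arm(
  commands=[
    [0, 0, 0, 0.92, 0.62, 0.08, 0.5],
    [0, 0, 0, 0.92, 0.62, 0.08, 0.5],
    [0, 0, 0, 0.92, 0.62, 0.08, 0.5],
    [0, 0, 0, 0.92, 0.62, 0.08, 0.5],
    [0, 0, 0, 0.92, 0.62, 0.08, 0.5],
    [0, 0, 0, 0.82, 0.58, 0.08, 0.5],
    [0, 0, 0, 0, 0, 0, 0.5],
    [0, 0, 0, 0, 0, 0, 0.5],
  ],
)

```text
time: 26.25
eef_pos: [0.4239, 0.1263, 0.1275]
tcp_rot: [[-0.89, 0.456, 0.001], [0.456, 0.89, 0.0], [-0.001, 0.001, -1.0]]
ft_force: [1.0, 0.1, 0.4]
width: 0.498
finger_force: 0.0
```

Run:
```python
from h import *
plan([(.4203,.1367,.032,63.3)],.5)
```

```text
t 26.25 at [0.4239 0.1263 0.1275] w 0.498 F [1.  0.1 0.4] grip 0.0 q17 [-40.  41.]
1 x [0,0.01,-0.04,0,0,0,0.5]
4 x [0,0,0,0.07,0.06,0.8,0.5]
rows 5 end [0.4196 0.1366 0.0315]
```

Emit:
step_arm(
  commands=[
    [0, 0, 0, 0.27, 0.26, 0, 0.5],
    [0, 0, 0, 0, 0, 0.8, 0.5],
    [0, 0, 0, 0, 0, 0.8, 0.5],
    [0, 0, 0, 0, 0, 0.8, 0.5],
    [0, 0, 0, 0, 0, 0.75, 0.5],
    [0, 0, 0, 0, 0, 0, 0.5],
    [0, 0, 0, 0, 0, 0, 0.5],
  ],
)

```text
time: 27.12
eef_pos: [0.4201, 0.138, 0.0331]
tcp_rot: [[-0.89, 0.456, 0.001], [0.456, 0.89, 0.001], [-0.001, 0.001, -1.0]]
ft_force: [0.5, 0.9, -0.3]
width: 0.5
finger_force: 0.0
```

Emit:
step_arm(
  commands=[
    [0, 0, 0, 0, 0, 0, 0],
    [0, 0, 0, 0, 0, 0, 0],
    [0, 0, 0, 0, 0, 0, 0],
    [0, 0, 0, 0, 0, 0, 0],
    [0, 0, 0, 0, 0, 0, 0],
  ],
)

```text
time: 27.75
eef_pos: [0.4194, 0.1381, 0.0324]
tcp_rot: [[-0.89, 0.455, 0.0], [0.455, 0.89, 0.0], [0.0, 0.0, -1.0]]
ft_force: [0.2, 0.9, 0.8]
width: 0.114
finger_force: 24.9
```

Run:
```python
from h import *
s=ctrl.state()["eef_pos"]
plan([(*s[:2],.13,62.9),(.4487,-.2318,.13,-8.4),(.4487,-.2318,.047,-8.4)],0)
```

```text
t 27.75 at [0.4194 0.1381 0.0324] w 0.114 F [0.2 0.9 0.8] grip 24.9 q17 [-40.  42.]
4 x [0,0,0,0,0,-0.81,0]
8 x [0,0,0.89,0,0,0,0]
13 x [0,0,0,-0.93,0.21,0,0]
3 x [0,0,0,0.01,0,0.92,0]
rows 28 end [ 0.4484 -0.2318  0.0466]
```

Emit:
step_arm(
  commands=[
    [0, 0, 0, 0, 0, -0.85, 0],
    [0, 0, 0, 0, 0, -0.85, 0],
    [0, 0, 0, 0, 0, -0.85, 0],
    [0, 0, 0, 0, 0, -0.85, 0],
    [0, 0, 0.89, 0, 0, 0, 0],
    [0, 0, 0.89, 0, 0, 0, 0],
    [0, 0, 0.89, 0, 0, 0, 0],
    [0, 0, 0.89, 0, 0, 0, 0],
    [0, 0, 0.89, 0, 0, 0, 0],
    [0, 0, 0.89, 0, 0, 0, 0],
    [0, 0, 0.89, 0, 0, 0, 0],
    [0, 0, 0.89, 0, 0, 0, 0],
  ],
)

```text
time: 29.25
eef_pos: [0.4188, 0.1375, 0.1336]
tcp_rot: [[0.149, 0.989, -0.001], [0.989, -0.149, -0.001], [-0.001, -0.001, -1.0]]
ft_force: [-0.3, -0.5, -2.2]
width: 0.111
finger_force: 24.9
```

Emit:
step_arm(
  commands=[
    [0, 0, 0, -0.93, 0.21, 0, 0],
    [0, 0, 0, -0.93, 0.21, 0, 0],
    [0, 0, 0, -0.93, 0.21, 0, 0],
    [0, 0, 0, -0.93, 0.21, 0, 0],
    [0, 0, 0, -0.93, 0.21, 0, 0],
    [0, 0, 0, -0.93, 0.21, 0, 0],
    [0, 0, 0, -0.93, 0.21, 0, 0],
    [0, 0, 0, -0.93, 0.21, 0, 0],
    [0, 0, 0, -0.93, 0.21, 0, 0],
    [0, 0, 0, -0.93, 0.21, 0, 0],
    [0, 0, 0, -0.93, 0.21, 0, 0],
    [0, 0, 0, -0.5, 0.1, 0, 0],
  ],
)

```text
time: 30.75
eef_pos: [0.4437, -0.1928, 0.1337]
tcp_rot: [[0.146, 0.989, -0.001], [0.989, -0.146, -0.0], [-0.001, -0.001, -1.0]]
ft_force: [-0.5, 1.3, -2.0]
width: 0.113
finger_force: 24.9
```

Run:
```python
from h import *
plan([(.4487,-.2318,.130,-8.4),(.4487,-.2318,.0455,-8.4)],0)
```

```text
t 30.75 at [ 0.4437 -0.1928  0.1337] w 0.113 F [-0.5  1.3 -2. ] grip 24.9 q17 [-20.  12.]
2 x [0,0,0,-0.63,0.18,0.06,0]
3 x [0,0,0,0,0,0.94,0]
rows 5 end [ 0.4488 -0.2318  0.0455]
```

Emit:
step_arm(
  commands=[
    [0, 0, 0, -0.6, 0.18, 0.06, 0],
    [0, 0, 0, -0.6, 0.18, 0.06, 0],
    [0, 0, 0, 0, 0, 0.9, 0],
    [0, 0, 0, 0, 0, 0.9, 0],
    [0, 0, 0, 0, 0, 0.7, 0],
    [0, 0, 0, 0, 0, 0.32, 0],
    [0, 0, 0, 0, 0, 0, 0],
    [0, 0, 0, 0, 0, 0, 0],
  ],
)

```text
time: 31.75
eef_pos: [0.4506, -0.2286, 0.0468]
tcp_rot: [[0.144, 0.99, 0.001], [0.99, -0.144, -0.0], [-0.0, 0.001, -1.0]]
ft_force: [0.6, 0.3, -2.6]
width: 0.11
finger_force: 24.9
```

Emit:
step_arm(
  commands=[
    [0, 0, 0, 0, 0, 0.07, 0],
    [0, 0, 0, 0, 0, 0, 0],
  ],
)

```text
time: 32.0
eef_pos: [0.4503, -0.2283, 0.0442]
tcp_rot: [[0.144, 0.99, 0.001], [0.99, -0.144, 0.0], [0.0, 0.001, -1.0]]
ft_force: [-0.3, -0.2, -2.7]
width: 0.111
finger_force: 24.9
```

Emit:
step_arm(
  commands=[
    [0, 0, 0, 0, 0, 0.05, 0],
    [0, 0, 0, 0, 0, 0, 0],
    [0, 0, 0, 0, 0, 0, 0.5],
    [0, 0, 0, 0, 0, 0, 0.5],
    [0, 0, 0, 0, 0, 0, 0.5],
    [0, 0, 0, 0, 0, -0.6, 0.5],
    [0, 0, 0, 0, 0, -1, 0.5],
    [0, 0, 0, 0, 0, -1, 0.5],
    [0, 0, 0, 0, 0, -1, 0.5],
    [0, 0, 0, 0.8, 0, 0, 0.5],
    [0, 0, 0, 1, 0, 0, 0.5],
    [0, 0, 0, 1, 0, 0, 0.5],
  ],
)

```text
time: 33.5
eef_pos: [0.4626, -0.1448, 0.152]
tcp_rot: [[0.145, 0.989, 0.002], [0.989, -0.145, 0.0], [0.0, 0.002, -1.0]]
ft_force: [-0.1, 0.3, 0.6]
width: 0.506
finger_force: 0.0
```

Run:
```python
from h import *
chk()
plan([(.4448,.3885,.14,-5.9),(.4448,.3885,.032,-5.9)],.5)
```

```text
A [[268.0, 18.0, 17.5], [259.0, 18.2, 17.1]]
B [[257.0, 17.6, 17.5], [0.0, 0.0, 0.0]]
C [[260.0, 18.8, 16.7], [260.0, 18.9, 16.7]]
D [[259.0, 16.9, 16.4], [0.0, 0.0, 0.0]]
t 33.55 at [ 0.4634 -0.1398  0.1517] w 0.501 F [-0.1  3.3 -0. ] grip 0.0 q17 [-23.   5.]
1 x [0.01,-0.02,-0.21,0,0,0,0.5]
18 x [0,0,0,0.97,-0.14,0.02,0.5]
4 x [0,0,0,0,0.02,0.91,0.5]
rows 23 end [0.4447 0.3887 0.0315]
```

View pics/chk.png

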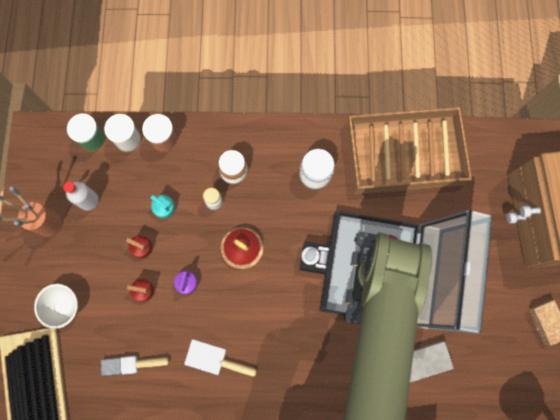

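The bowl stands centred on the mat at (242,247). Pots A (139,245) and C (141,290) are still in place.

Emit:
step_arm(
  commands=[
    [0, 0, -0.21, 0, 0, 0, 0.5],
    [0, 0, 0, 0.97, -0.14, 0.02, 0.5],
    [0, 0, 0, 0.97, -0.14, 0.02, 0.5],
    [0, 0, 0, 0.97, -0.14, 0.02, 0.5],
    [0, 0, 0, 0.97, -0.14, 0.02, 0.5],
    [0, 0, 0, 0.97, -0.14, 0.02, 0.5],
    [0, 0, 0, 0.97, -0.14, 0.02, 0.5],
    [0, 0, 0, 0.97, -0.14, 0.02, 0.5],
    [0, 0, 0, 0.97, -0.14, 0.02, 0.5],
    [0, 0, 0, 0.97, -0.14, 0.02, 0.5],
    [0, 0, 0, 0.97, -0.14, 0.02, 0.5],
    [0, 0, 0, 0.97, -0.14, 0.02, 0.5],
  ],
)

```text
time: 35.05
eef_pos: [0.4518, 0.1774, 0.1447]
tcp_rot: [[0.109, 0.994, 0.001], [0.994, -0.109, -0.0], [0.0, 0.001, -1.0]]
ft_force: [0.5, -0.2, -0.3]
width: 0.496
finger_force: 0.0
```

Emit:
step_arm(
  commands=[
    [0, 0, 0, 0.97, -0.14, 0.02, 0.5],
    [0, 0, 0, 0.97, -0.14, 0.02, 0.5],
    [0, 0, 0, 0.97, -0.14, 0.02, 0.5],
    [0, 0, 0, 0.97, -0.14, 0.02, 0.5],
    [0, 0, 0, 0.97, -0.14, 0.02, 0.5],
    [0, 0, 0, 0.97, -0.14, 0.02, 0.5],
    [0, 0, 0, 0.97, -0.14, 0.02, 0.5],
    [0, 0, 0, 0, 0, 0, 0.5],
    [0, 0, 0, 0, 0, 0, 0.5],
  ],
)

```text
time: 36.17
eef_pos: [0.4447, 0.382, 0.1399]
tcp_rot: [[0.109, 0.994, 0.001], [0.994, -0.109, -0.001], [-0.001, 0.001, -1.0]]
ft_force: [-0.9, 0.1, -0.4]
width: 0.502
finger_force: 0.0
```

Run:
```python
from h import *
plan([(.4448,.3885,.0335,-5.9)],.5)
```

```text
t 36.17 at [0.4447 0.382  0.1399] w 0.502 F [-0.9  0.1 -0.4] grip 0.0 q17 [-51. -48.]
1 x [0.01,0.01,-0.04,0,0,0,0.5]
4 x [0,0,0,0.05,0,0.89,0.5]
rows 5 end [0.4453 0.3881 0.0331]
```

Emit:
step_arm(
  commands=[
    [0, 0, 0, 0.2, 0, 0.3, 0.5],
    [0, 0, 0, 0, 0, 0.9, 0.5],
    [0, 0, 0, 0, 0, 0.9, 0.5],
    [0, 0, 0, 0, 0, 0.9, 0.5],
    [0, 0, 0, 0, 0, 0.6, 0.5],
    [0, 0, 0, 0, 0, 0, 0.5],
    [0, 0, 0, 0, 0, 0, 0.5],
  ],
)

```text
time: 37.05
eef_pos: [0.4449, 0.3901, 0.0326]
tcp_rot: [[0.108, 0.994, 0.001], [0.994, -0.108, 0.001], [0.001, 0.001, -1.0]]
ft_force: [-0.2, 0.1, 0.1]
width: 0.502
finger_force: 0.0
```

Emit:
step_arm(
  commands=[
    [0, 0, 0, 0, 0, 0, 0],
    [0, 0, 0, 0, 0, 0, 0],
    [0, 0, 0, 0, 0, 0, 0],
    [0, 0, 0, 0, 0, 0, 0],
    [0, 0, 0, 0, 0, 0, 0],
  ],
)

```text
time: 37.67
eef_pos: [0.4444, 0.3896, 0.0318]
tcp_rot: [[0.108, 0.994, 0.0], [0.994, -0.108, 0.0], [0.0, 0.0, -1.0]]
ft_force: [-0.3, -1.0, 1.4]
width: 0.106
finger_force: 24.9
```

Run:
```python
from h import *
s=ctrl.state()["eef_pos"]
plan([(*s[:2],.15,-5.9),(.4625,-.1388,.15,-8.4)],0)
```

```text
t 37.67 at [0.4444 0.3896 0.0318] w 0.106 F [-0.3 -1.   1.4] grip 24.9 q17 [-51. -48.]
4 x [0,0,0,0,0,-0.98,0]
1 x [0,0,0.22,0,0,0,0]
18 x [0,0,0,-0.96,0.18,0,0]
rows 23 end [ 0.4648 -0.1374  0.1494]
```

Emit:
step_arm(
  commands=[
    [0, 0, 0, 0, 0, -0.98, 0],
    [0, 0, 0, 0, 0, -0.98, 0],
    [0, 0, 0, 0, 0, -0.98, 0],
    [0, 0, 0, 0, 0, -0.98, 0],
    [0, 0, 0.22, 0, 0, 0, 0],
    [0, 0, 0, -0.96, 0.18, 0, 0],
    [0, 0, 0, -0.96, 0.18, 0, 0],
    [0, 0, 0, -0.96, 0.18, 0, 0],
    [0, 0, 0, -0.96, 0.18, 0, 0],
    [0, 0, 0, -0.96, 0.18, 0, 0],
    [0, 0, 0, -0.96, 0.18, 0, 0],
    [0, 0, 0, -0.96, 0.18, 0, 0],
  ],
)

```text
time: 39.17
eef_pos: [0.4514, 0.1835, 0.1486]
tcp_rot: [[0.146, 0.989, -0.001], [0.989, -0.146, -0.0], [-0.001, -0.001, -1.0]]
ft_force: [0.5, 0.5, -1.3]
width: 0.113
finger_force: 24.9
```

Emit:
step_arm(
  commands=[
    [0, 0, 0, -0.96, 0.18, 0, 0],
    [0, 0, 0, -0.96, 0.18, 0, 0],
    [0, 0, 0, -0.96, 0.18, 0, 0],
    [0, 0, 0, -0.96, 0.18, 0, 0],
    [0, 0, 0, -0.96, 0.18, 0, 0],
    [0, 0, 0, -0.96, 0.18, 0, 0],
    [0, 0, 0, -0.96, 0.18, 0, 0],
    [0, 0, 0, -0.96, 0.18, 0, 0],
    [0, 0, 0, -0.96, 0.18, 0, 0],
    [0, 0, 0, -0.96, 0.18, 0, 0],
    [0, 0, 0, -0.96, 0.18, 0, 0],
    [0, 0, 0, 0, 0, 0, 0],
  ],
)

```text
time: 40.67
eef_pos: [0.4637, -0.14, 0.1489]
tcp_rot: [[0.151, 0.989, -0.001], [0.989, -0.151, -0.001], [-0.001, -0.001, -1.0]]
ft_force: [-0.3, 0.8, -2.1]
width: 0.113
finger_force: 24.9
```

Run:
```python
from h import *
plan([(.4625,-.1388,.130,-8.4),(.4625,-.1388,.0455,-8.4)],0)
```

```text
t 40.67 at [ 0.4637 -0.14    0.1489] w 0.113 F [-0.3  0.8 -2.1] grip 24.9 q17 [-24.   4.]
1 x [0,0,0,0.03,-0.04,0.63,0]
3 x [0,0,0,0,0,0.94,0]
rows 4 end [ 0.4625 -0.139   0.0454]
```

Emit:
step_arm(
  commands=[
    [0, 0, 0, 0.03, -0.04, 0.6, 0],
    [0, 0, 0, 0, 0, 0.9, 0],
    [0, 0, 0, 0, 0, 0.9, 0],
    [0, 0, 0, 0, 0, 0.7, 0],
    [0, 0, 0, 0, 0, 0.3, 0],
    [0, 0, 0, 0, 0, 0, 0],
    [0, 0, 0, 0, 0, 0, 0],
  ],
)

```text
time: 41.55
eef_pos: [0.4644, -0.1362, 0.0481]
tcp_rot: [[0.146, 0.989, 0.002], [0.989, -0.146, 0.0], [0.0, 0.001, -1.0]]
ft_force: [-0.5, -0.3, -1.3]
width: 0.108
finger_force: 24.9
```

Emit:
step_arm(
  commands=[
    [0, 0, 0, 0, 0, 0.07, 0],
    [0, 0, 0, 0, 0, 0, 0],
  ],
)

```text
time: 41.8
eef_pos: [0.4638, -0.1363, 0.0455]
tcp_rot: [[0.146, 0.989, 0.001], [0.989, -0.146, 0.0], [0.0, 0.001, -1.0]]
ft_force: [-1.0, -0.7, -2.7]
width: 0.11
finger_force: 24.9
```

Emit:
step_arm(
  commands=[
    [0, 0, 0, 0, 0, 0.09, 0],
    [0, 0, 0, 0, 0, 0, 0],
    [0, 0, 0, 0, 0, 0, 0.5],
    [0, 0, 0, 0, 0, 0, 0.5],
    [0, 0, 0, 0, 0, 0, 0.5],
    [0, 0, 0, 0, 0, -0.6, 0.5],
    [0, 0, 0, 0, 0, -1, 0.5],
    [0, 0, 0, 0, 0, -1, 0.5],
    [0, 0, 0, 0, 0, -1, 0.5],
    [0, 0, 0, 0, 0, 0, 0.5],
  ],
)

```text
time: 43.05
eef_pos: [0.4655, -0.1367, 0.1528]
tcp_rot: [[0.146, 0.989, 0.005], [0.989, -0.146, 0.0], [0.001, 0.005, -1.0]]
ft_force: [0.3, -0.3, -0.1]
width: 0.502
finger_force: 0.0
```

Run:
```python
from h import *
chk()
plan([(.558,.399,.15,-23.3)],.5)
```

```text
A [[268.0, 18.0, 17.5], [265.0, 18.3, 17.2]]
B [[257.0, 17.6, 17.5], [0.0, 0.0, 0.0]]
C [[260.0, 18.8, 16.7], [0.0, 0.0, 0.0]]
D [[259.0, 16.9, 16.4], [0.0, 0.0, 0.0]]
t 43.1 at [ 0.4643 -0.1364  0.1512] w 0.498 F [ 0.3 -0.5 -0. ] grip 0.0 q17 [-24.   4.]
2 x [0.01,0,0.75,0,0,0,0.5]
18 x [0,0,0,0.98,-0.23,0,0.5]
rows 20 end [0.5604 0.3986 0.1518]
```

Emit:
step_arm(
  commands=[
    [0, 0, 0.75, 0, 0, 0, 0.5],
    [0, 0, 0.75, 0, 0, 0, 0.5],
    [0, 0, 0, 0.98, -0.23, 0, 0.5],
    [0, 0, 0, 0.98, -0.23, 0, 0.5],
    [0, 0, 0, 0.98, -0.23, 0, 0.5],
    [0, 0, 0, 0.98, -0.23, 0, 0.5],
    [0, 0, 0, 0.98, -0.23, 0, 0.5],
    [0, 0, 0, 0.98, -0.23, 0, 0.5],
    [0, 0, 0, 0.98, -0.23, 0, 0.5],
    [0, 0, 0, 0.98, -0.23, 0, 0.5],
    [0, 0, 0, 0.98, -0.23, 0, 0.5],
    [0, 0, 0, 0.98, -0.23, 0, 0.5],
  ],
)

```text
time: 44.6
eef_pos: [0.5161, 0.1615, 0.1487]
tcp_rot: [[0.397, 0.918, -0.002], [0.918, -0.397, -0.001], [-0.002, -0.002, -1.0]]
ft_force: [0.1, 0.5, 0.1]
width: 0.501
finger_force: 0.0
```

Emit:
step_arm(
  commands=[
    [0, 0, 0, 0.98, -0.23, 0, 0.5],
    [0, 0, 0, 0.98, -0.23, 0, 0.5],
    [0, 0, 0, 0.98, -0.23, 0, 0.5],
    [0, 0, 0, 0.98, -0.23, 0, 0.5],
    [0, 0, 0, 0.98, -0.23, 0, 0.5],
    [0, 0, 0, 0.98, -0.23, 0, 0.5],
    [0, 0, 0, 0.98, -0.23, 0, 0.5],
    [0, 0, 0, 0.98, -0.23, 0, 0.5],
    [0, 0, 0, 0, 0, 0, 0.5],
    [0, 0, 0, 0, 0, 0, 0.5],
  ],
)

```text
time: 45.85
eef_pos: [0.5594, 0.3973, 0.1489]
tcp_rot: [[0.398, 0.918, -0.002], [0.918, -0.398, -0.002], [-0.003, -0.0, -1.0]]
ft_force: [-0.0, -0.7, -0.7]
width: 0.497
finger_force: 0.0
```

Run:
```python
from h import *
plan([(.558,.399,.0335,-23.3)],.5)
```

```text
t 45.85 at [0.5594 0.3973 0.1489] w 0.497 F [-0.  -0.7 -0.7] grip 0.0 q17 [-49. -57.]
4 x [0,0,0,0.01,-0.02,0.96,0.5]
rows 4 end [0.5575 0.3991 0.0337]
```

Emit:
step_arm(
  commands=[
    [0, 0, 0, 0.04, -0.07, 0.6, 0.5],
    [0, 0, 0, 0, 0, 0.9, 0.5],
    [0, 0, 0, 0, 0, 0.9, 0.5],
    [0, 0, 0, 0, 0, 0.9, 0.5],
    [0, 0, 0, 0, 0, 0.55, 0.5],
    [0, 0, 0, 0, 0, 0, 0.5],
    [0, 0, 0, 0, 0, 0, 0.5],
  ],
)

```text
time: 46.72
eef_pos: [0.5589, 0.4009, 0.036]
tcp_rot: [[0.397, 0.918, 0.001], [0.918, -0.397, 0.001], [0.002, 0.001, -1.0]]
ft_force: [0.0, -0.4, 0.7]
width: 0.502
finger_force: 0.0
```

Emit:
step_arm(
  commands=[
    [0, 0, 0, 0, 0, 0, 0],
    [0, 0, 0, 0, 0, 0, 0],
    [0, 0, 0, 0, 0, 0, 0],
    [0, 0, 0, 0, 0, 0, 0],
    [0, 0, 0, 0, 0, 0, 0],
  ],
)

```text
time: 47.35
eef_pos: [0.5584, 0.4006, 0.035]
tcp_rot: [[0.397, 0.918, 0.0], [0.918, -0.397, -0.0], [0.0, 0.0, -1.0]]
ft_force: [0.3, -0.2, 0.4]
width: 0.115
finger_force: 25.0
```

Run:
```python
from h import *
s=ctrl.state()["eef_pos"]
plan([(*s[:2],.16,-23.3),(.5812,-.1564,.155,-8.4)],0)
```

```text
t 47.35 at [0.5584 0.4006 0.035 ] w 0.115 F [ 0.3 -0.2  0.4] grip 25.0 q17 [-48. -56.]
5 x [0,0,0,0,0,-0.83,0]
2 x [0,0,-0.75,0,0,0,0]
19 x [0,0,0,-0.96,0.18,0.01,0]
rows 26 end [ 0.5799 -0.1558  0.1538]
```

Emit:
step_arm(
  commands=[
    [0, 0, 0, 0, 0, -1, 0],
    [0, 0, 0, 0, 0, -1, 0],
    [0, 0, 0, 0, 0, -1, 0],
    [0, 0, 0, 0, 0, -1, 0],
    [0, 0, -0.75, 0, 0, -0.2, 0],
    [0, 0, -0.75, 0, 0, 0, 0],
    [0, 0, 0, -0.96, 0.18, 0, 0],
    [0, 0, 0, -0.96, 0.18, 0, 0],
    [0, 0, 0, -0.96, 0.18, 0, 0],
    [0, 0, 0, -0.96, 0.18, 0, 0],
    [0, 0, 0, -0.96, 0.18, 0, 0],
    [0, 0, 0, -0.96, 0.18, 0, 0],
  ],
)

```text
time: 48.85
eef_pos: [0.5647, 0.2238, 0.1605]
tcp_rot: [[0.146, 0.989, -0.001], [0.989, -0.146, -0.0], [-0.0, -0.001, -1.0]]
ft_force: [-0.2, 0.8, -0.6]
width: 0.109
finger_force: 25.0
```

Emit:
step_arm(
  commands=[
    [0, 0, 0, -0.96, 0.18, 0, 0],
    [0, 0, 0, -0.96, 0.18, 0, 0],
    [0, 0, 0, -0.96, 0.18, 0, 0],
    [0, 0, 0, -0.96, 0.18, 0, 0],
    [0, 0, 0, -0.96, 0.18, 0, 0],
    [0, 0, 0, -0.96, 0.18, 0, 0],
    [0, 0, 0, -0.96, 0.18, 0, 0],
    [0, 0, 0, -0.96, 0.18, 0, 0],
    [0, 0, 0, -0.96, 0.18, 0, 0],
    [0, 0, 0, -0.96, 0.18, 0, 0],
    [0, 0, 0, -0.96, 0.18, 0, 0],
    [0, 0, 0, -0.96, 0.18, 0, 0],
  ],
)

```text
time: 50.35
eef_pos: [0.5783, -0.1272, 0.1606]
tcp_rot: [[0.146, 0.989, -0.001], [0.989, -0.146, 0.0], [0.0, -0.001, -1.0]]
ft_force: [1.2, -1.0, -1.9]
width: 0.113
finger_force: 25.0
```

Emit:
step_arm(
  commands=[
    [0, 0, 0, -0.96, 0.18, 0, 0],
    [0, 0, 0, 0, 0, 0, 0],
    [0, 0, 0, 0, 0, 0, 0],
  ],
)

```text
time: 50.72
eef_pos: [0.5797, -0.1547, 0.1606]
tcp_rot: [[0.145, 0.989, -0.001], [0.989, -0.145, 0.001], [0.001, -0.001, -1.0]]
ft_force: [0.1, 1.1, -1.6]
width: 0.108
finger_force: 25.0
```

Run:
```python
from h import *
plan([(.5812,-.1564,.130,-8.4),(.5812,-.1564,.0475,-8.4)],0)
```

```text
t 50.73 at [ 0.5797 -0.1547  0.1606] w 0.108 F [ 0.1  1.1 -1.6] grip 25.0 q17 [-13.  10.]
2 x [0,0,0,-0.02,0.03,0.51,0]
3 x [0,0,0,0,0,0.92,0]
rows 5 end [ 0.5812 -0.156   0.0472]
```

Emit:
step_arm(
  commands=[
    [0, 0, 0, -0.02, 0.03, 0.7, 0],
    [0, 0, 0, 0, 0, 1, 0],
    [0, 0, 0, 0, 0, 0.9, 0],
    [0, 0, 0, 0, 0, 0.8, 0],
    [0, 0, 0, 0, 0, 0.4, 0],
    [0, 0, 0, 0, 0, 0, 0],
    [0, 0, 0, 0, 0, 0, 0],
  ],
)

```text
time: 51.6
eef_pos: [0.5813, -0.1562, 0.0479]
tcp_rot: [[0.145, 0.989, 0.001], [0.989, -0.145, 0.0], [0.0, 0.001, -1.0]]
ft_force: [0.1, -0.3, -1.5]
width: 0.107
finger_force: 25.0
```

Emit:
step_arm(
  commands=[
    [0, 0, 0, 0, 0, 0.05, 0],
    [0, 0, 0, 0, 0, 0, 0],
  ],
)

```text
time: 51.85
eef_pos: [0.5808, -0.1564, 0.0458]
tcp_rot: [[0.146, 0.989, 0.0], [0.989, -0.146, 0.0], [0.0, 0.0, -1.0]]
ft_force: [0.5, 0.3, -2.0]
width: 0.108
finger_force: 25.0
```

Emit:
step_arm(
  commands=[
    [0, 0, 0, 0, 0, 0, 0.5],
    [0, 0, 0, 0, 0, 0, 0.5],
    [0, 0, 0, 0, 0, 0, 0.5],
    [0, 0, 0, 0, 0, -0.6, 0.5],
    [0, 0, 0, 0, 0, -1, 0.5],
    [0, 0, 0, 0, 0, -1, 0.3],
    [0, 0, 0, 0, 0, -1, 0],
    [0, 0, 0, 0, 0, -1, 0],
    [0, 0, 0, 0, 0, -1, 0],
    [0, 0, 0, 0, 0, -1, 0],
    [0, 0, 0, 0, 0, -1, 0],
    [0, 0, 0, 0, 0, -1, 0],
  ],
)

```text
time: 53.35
eef_pos: [0.5805, -0.1567, 0.3061]
tcp_rot: [[0.146, 0.989, 0.002], [0.989, -0.146, -0.0], [0.0, 0.002, -1.0]]
ft_force: [-0.2, 0.5, -0.2]
width: 0.006
finger_force: 0.0
```

Run:
```python
from h import *
plan([(.4774,-.455,.305,-8.4),(.4774,-.455,.185,-8.4)],0)
```

```text
t 53.35 at [ 0.5805 -0.1567  0.3061] w 0.006 F [-0.2  0.5 -0.2] grip 0.0 q17 [-14.   9.]
11 x [0,0,0,-0.94,-0.18,0,0]
5 x [0,0,0,0,0.01,0.81,0]
rows 16 end [ 0.4781 -0.4551  0.1844]
```

Emit:
step_arm(
  commands=[
    [0, 0, 0, -0.94, -0.18, 0, 0],
    [0, 0, 0, -0.94, -0.18, 0, 0],
    [0, 0, 0, -0.94, -0.18, 0, 0],
    [0, 0, 0, -0.94, -0.18, 0, 0],
    [0, 0, 0, -0.94, -0.18, 0, 0],
    [0, 0, 0, -0.94, -0.18, 0, 0],
    [0, 0, 0, -0.94, -0.18, 0, 0],
    [0, 0, 0, -0.94, -0.18, 0, 0],
    [0, 0, 0, -0.94, -0.18, 0, 0],
    [0, 0, 0, -0.94, -0.18, 0, 0],
    [0, 0, 0, -0.94, -0.18, 0, 0],
    [0, 0, 0, 0, 0, 0, 0],
  ],
)

```text
time: 54.85
eef_pos: [0.4743, -0.4573, 0.3047]
tcp_rot: [[0.151, 0.989, -0.0], [0.989, -0.151, -0.002], [-0.002, 0.0, -1.0]]
ft_force: [0.0, -0.2, -0.4]
width: 0.005
finger_force: 0.0
```

Run:
```python
from h import *
im=viewer.snapshot("top");cv2.imwrite("pics/top3.png",cv2.resize(im[120:380,100:500,::-1],None,fx=2,fy=2,interpolation=cv2.INTER_CUBIC))
plan([(.4774,-.455,.185,-8.4)],0)
```

```text
t 54.9 at [ 0.4758 -0.4555  0.3045] w 0.006 F [ 0.  -0.2 -0.3] grip 0.0 q17 [12. 42.]
4 x [0,0,0,0.01,0.01,1,0]
rows 4 end [ 0.4773 -0.4546  0.1845]
```

View pics/top3.png

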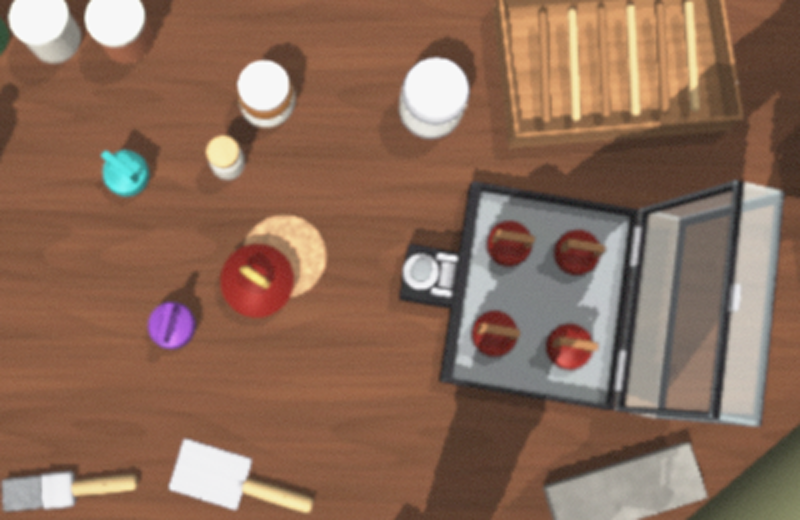

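All four pots stand in the case. The bowl has been knocked off the mat centre: it is at (257,281), ring ends (240,266)-(268,285), against the mat centre at (286,256). I'll put it back before closing the lid.

Run:
```python
from h import *
P=lambda a:(np.array(a,float)+.5)/2-.5+[100,120]
e=ray("top",P([(240,266),(268,285)]),.077);d=e[1]-e[0];print(e.mean(0),np.linalg.norm(d),np.degrees(np.arctan2(d[1],d[0])),"body",ray("top",P([(257,281)]),.037)[0],"mat",ray("top",P([(286,256)]),.003)[0])
plan([(.55,-.15,.305,-33.5)],0)
```

```text
[0.52662465 0.16811393 0.077     ] 0.042377085893255576 -122.95308793402592 body [0.52456669 0.16739237 0.037     ] mat [0.56229294 0.13310865 0.003     ]
t 54.9 at [ 0.4758 -0.4555  0.3045] w 0.006 F [ 0.  -0.2 -0.3] grip 0.0 q17 [12. 42.]
3 x [0,0,0.83,0,0,0,0]
10 x [0,0,0,0.99,-0.35,0,0]
rows 13 end [ 0.5518 -0.1498  0.3044]
```

Run:
```python
from h import *
plan([(.5255,.1678,.25,-33),(.5255,.1678,.038,-33)],.5)
```

```text
t 54.9 at [ 0.4758 -0.4555  0.3045] w 0.006 F [ 0.  -0.2 -0.3] grip 0.0 q17 [12. 42.]
3 x [0,0,0.82,0,0,0,0.5]
19 x [0,0,0,0.96,-0.52,0.1,0.5]
7 x [0,0,0,0.01,-0.01,1,0.5]
rows 29 end [0.5262 0.1675 0.0372]
```

Emit:
step_arm(
  commands=[
    [0, 0, 0.82, 0, 0, 0, 0],
    [0, 0, 0.82, 0, 0, 0, 0],
    [0, 0, 0.82, 0, 0, 0, 0],
    [0, 0, 0, 0.96, -0.52, 0, 0],
    [0, 0, 0, 0.96, -0.52, 0, 0],
    [0, 0, 0, 0.96, -0.52, 0, 0],
    [0, 0, 0, 0.96, -0.52, 0, 0],
    [0, 0, 0, 0.96, -0.52, 0, 0],
    [0, 0, 0, 0.96, -0.52, 0, 0],
    [0, 0, 0, 0.96, -0.52, 0, 0],
    [0, 0, 0, 0.96, -0.52, 0, 0],
    [0, 0, 0, 0.96, -0.52, 0, 0],
  ],
)

```text
time: 56.4
eef_pos: [0.5002, -0.158, 0.3044]
tcp_rot: [[0.542, 0.84, 0.001], [0.84, -0.542, 0.001], [0.002, 0.001, -1.0]]
ft_force: [0.2, -0.1, -0.5]
width: 0.005
finger_force: 0.0
```

Emit:
step_arm(
  commands=[
    [0, 0, 0, 0.96, -0.52, 0.3, 0.5],
    [0, 0, 0, 0.96, -0.52, 0.3, 0.5],
    [0, 0, 0, 0.96, -0.52, 0.3, 0.5],
    [0, 0, 0, 0.96, -0.52, 0.3, 0.5],
    [0, 0, 0, 0.96, -0.52, 0.3, 0.5],
    [0, 0, 0, 0.96, -0.52, 0.3, 0.5],
    [0, 0, 0, 0.96, -0.52, 0.3, 0.5],
    [0, 0, 0, 0.96, -0.52, 0.3, 0.5],
    [0, 0, 0, 0.96, -0.52, 0.3, 0.5],
    [0, 0, 0, 0.96, -0.52, 0.3, 0.5],
    [0, 0, 0, 0, 0, 0.3, 0.5],
    [0, 0, 0, 0, 0, 0, 0.5],
  ],
)

```text
time: 57.9
eef_pos: [0.5252, 0.1657, 0.2042]
tcp_rot: [[0.544, 0.839, -0.001], [0.839, -0.544, -0.001], [-0.001, -0.0, -1.0]]
ft_force: [0.9, -0.5, 0.3]
width: 0.502
finger_force: 0.0
```

Run:
```python
from h import *
plan([(.5257,.1678,.039,-33)],.5)
```

```text
t 57.9 at [0.5252 0.1657 0.2042] w 0.502 F [ 0.9 -0.5  0.3] grip 0.0 q17 [-37. -52.]
6 x [0,0,0,0.01,0,0.92,0.5]
rows 6 end [0.526  0.1671 0.0386]
```

Emit:
step_arm(
  commands=[
    [0, 0, 0, 0.06, 0, 0.9, 0.5],
    [0, 0, 0, 0, 0, 1, 0.5],
    [0, 0, 0, 0, 0, 1, 0.5],
    [0, 0, 0, 0, 0, 1, 0.5],
    [0, 0, 0, 0, 0, 0.8, 0.5],
    [0, 0, 0, 0, 0, 0.6, 0.5],
    [0, 0, 0, 0, 0, 0.35, 0.5],
    [0, 0, 0, 0, 0, 0, 0.5],
    [0, 0, 0, 0, 0, 0, 0.5],
  ],
)

```text
time: 59.02
eef_pos: [0.5277, 0.1675, 0.0359]
tcp_rot: [[0.545, 0.839, 0.002], [0.839, -0.545, 0.001], [0.001, 0.001, -1.0]]
ft_force: [0.2, 0.7, -0.7]
width: 0.497
finger_force: 0.0
```

Emit:
step_arm(
  commands=[
    [0, 0, 0, 0, 0, 0, 0],
    [0, 0, 0, 0, 0, 0, 0],
    [0, 0, 0, 0, 0, 0, 0],
    [0, 0, 0, 0, 0, 0, 0],
    [0, 0, 0, 0, 0, 0, 0],
  ],
)

```text
time: 59.65
eef_pos: [0.527, 0.1673, 0.035]
tcp_rot: [[0.545, 0.839, 0.0], [0.839, -0.545, 0.0], [0.0, 0.0, -1.0]]
ft_force: [-0.5, 0.0, -0.2]
width: 0.1
finger_force: 25.0
```

Run:
```python
from h import *
s=ctrl.state()["eef_pos"]
plan([(*s[:2],.08,-33),(.5625,.136,.08,-33),(.5625,.136,.042,-33)],0)
```

```text
t 59.65 at [0.527  0.1673 0.035 ] w 0.1 F [-0.5  0.  -0.2] grip 25.0 q17 [-35. -49.]
2 x [0,0,0,0,0,-0.75,0]
2 x [0,0,0,-0.11,0.78,0,0]
2 x [0,0,0,-0.01,0,0.63,0]
rows 6 end [0.5623 0.1358 0.0422]
```

Emit:
step_arm(
  commands=[
    [0, 0, 0, 0, 0, -0.75, 0],
    [0, 0, 0, 0, 0, -0.75, 0],
    [0, 0, 0, -0.11, 0.78, 0, 0],
    [0, 0, 0, -0.11, 0.78, 0, 0],
    [0, 0, 0, 0, 0, 0.6, 0],
    [0, 0, 0, 0, 0, 0.6, 0],
    [0, 0, 0, 0, 0, 0, 0],
    [0, 0, 0, 0, 0, 0, 0],
  ],
)

```text
time: 60.65
eef_pos: [0.5621, 0.1369, 0.0437]
tcp_rot: [[0.544, 0.839, -0.001], [0.839, -0.544, 0.0], [-0.0, -0.001, -1.0]]
ft_force: [-0.5, -0.7, -2.8]
width: 0.103
finger_force: 25.0
```

Emit:
step_arm(
  commands=[
    [0, 0, 0, 0, 0, 0.1, 0],
    [0, 0, 0, 0, 0, 0, 0],
  ],
)

```text
time: 60.9
eef_pos: [0.5627, 0.1364, 0.0412]
tcp_rot: [[0.544, 0.839, 0.0], [0.839, -0.544, 0.0], [0.0, 0.0, -1.0]]
ft_force: [0.4, -0.3, -3.2]
width: 0.099
finger_force: 25.0
```

Emit:
step_arm(
  commands=[
    [0, 0, 0, 0, 0, 0.05, 0],
    [0, 0, 0, 0, 0, 0, 0],
  ],
)

```text
time: 61.15
eef_pos: [0.5626, 0.1363, 0.0395]
tcp_rot: [[0.545, 0.839, 0.0], [0.839, -0.545, 0.0], [0.0, -0.0, -1.0]]
ft_force: [0.2, 0.2, -3.1]
width: 0.104
finger_force: 25.0
```

Emit:
step_arm(
  commands=[
    [0, 0, 0, 0, 0, 0.05, 0],
    [0, 0, 0, 0, 0, 0, 0],
  ],
)

```text
time: 61.4
eef_pos: [0.5625, 0.1362, 0.0378]
tcp_rot: [[0.545, 0.839, -0.0], [0.839, -0.545, -0.0], [-0.0, -0.0, -1.0]]
ft_force: [0.1, -0.3, -3.6]
width: 0.105
finger_force: 25.0
```

Emit:
step_arm(
  commands=[
    [0, 0, 0, 0, 0, 0.04, 0],
    [0, 0, 0, 0, 0, 0, 0],
  ],
)

```text
time: 61.65
eef_pos: [0.5625, 0.1362, 0.0366]
tcp_rot: [[0.545, 0.839, -0.0], [0.839, -0.545, -0.0], [-0.0, -0.0, -1.0]]
ft_force: [-0.1, -0.9, -3.4]
width: 0.109
finger_force: 25.0
```

Emit:
step_arm(
  commands=[
    [0, 0, 0, 0, 0, 0.03, 0],
    [0, 0, 0, 0, 0, 0, 0],
    [0, 0, 0, 0, 0, 0, 0.4],
    [0, 0, 0, 0, 0, 0, 0.4],
    [0, 0, 0, 0, 0, 0, 0.4],
    [0, 0, 0, 0, 0, -0.5, 0.4],
    [0, 0, 0, 0, 0, -1, 0.4],
    [0, 0, 0, 0, 0, -1, 0.2],
    [0, 0, 0, 0, 0, -1, 0],
    [0, 0, 0, 0, 0, -1, 0],
    [0, 0, 0, 0, 0, -1, 0],
    [0, 0, 0, 0, 0, -1, 0],
  ],
)

```text
time: 63.15
eef_pos: [0.5628, 0.1361, 0.2333]
tcp_rot: [[0.545, 0.839, 0.002], [0.839, -0.545, 0.001], [0.001, 0.001, -1.0]]
ft_force: [0.4, -0.5, 0.0]
width: 0.016
finger_force: 0.0
```

Run:
```python
from h import *
plan([(.5625,.136,.305,-33),(.4774,-.455,.305,-8.4)],0)
```

```text
t 63.15 at [0.5628 0.1361 0.2333] w 0.016 F [ 0.4 -0.5  0. ] grip 0.0 q17 [-33. -47.]
3 x [0,0,0,0,0,-0.8,0]
3 x [0,0,-0.82,0,0,0,0]
20 x [0,0,0,-1,0,0,0]
rows 26 end [ 0.475  -0.4575  0.3047]
```

Emit:
step_arm(
  commands=[
    [0, 0, 0, 0, 0, -0.8, 0],
    [0, 0, 0, 0, 0, -0.8, 0],
    [0, 0, 0, 0, 0, -0.8, 0],
    [0, 0, -0.82, 0, 0, 0, 0],
    [0, 0, -0.82, 0, 0, 0, 0],
    [0, 0, -0.82, 0, 0, 0, 0],
    [0, 0, 0, -1, 0, 0, 0],
    [0, 0, 0, -1, 0, 0, 0],
    [0, 0, 0, -1, 0, 0, 0],
    [0, 0, 0, -1, 0, 0, 0],
    [0, 0, 0, -1, 0, 0, 0],
    [0, 0, 0, -1, 0, 0, 0],
  ],
)

```text
time: 64.65
eef_pos: [0.5361, -0.043, 0.3043]
tcp_rot: [[0.146, 0.989, 0.002], [0.989, -0.146, 0.0], [0.001, 0.002, -1.0]]
ft_force: [1.3, -0.8, 0.8]
width: 0.005
finger_force: 0.0
```

Emit:
step_arm(
  commands=[
    [0, 0, 0, -1, 0, 0, 0],
    [0, 0, 0, -1, 0, 0, 0],
    [0, 0, 0, -1, 0, 0, 0],
    [0, 0, 0, -1, 0, 0, 0],
    [0, 0, 0, -1, 0, 0, 0],
    [0, 0, 0, -1, 0, 0, 0],
    [0, 0, 0, -1, 0, 0, 0],
    [0, 0, 0, -1, 0, 0, 0],
    [0, 0, 0, -1, 0, 0, 0],
    [0, 0, 0, -1, 0, 0, 0],
    [0, 0, 0, -1, 0, 0, 0],
    [0, 0, 0, -1, 0, 0, 0],
  ],
)

```text
time: 66.15
eef_pos: [0.4837, -0.3989, 0.3042]
tcp_rot: [[0.146, 0.989, 0.002], [0.989, -0.146, -0.0], [-0.0, 0.002, -1.0]]
ft_force: [0.3, -1.1, 0.5]
width: 0.005
finger_force: 0.0
```

Emit:
step_arm(
  commands=[
    [0, 0, 0, -1, 0, 0, 0],
    [0, 0, 0, -1, 0, 0, 0],
    [0, 0, 0, 0, 0, 0.5, 0],
    [0, 0, 0, 0, 0, 1, 0],
    [0, 0, 0, 0, 0, 1, 0],
    [0, 0, 0, 0, 0, 1, 0],
    [0, 0, 0, 0, 0, 0.6, 0],
    [0, 0, 0, 0, 0, 0, 0],
    [0, 0, 0, 0, 0, 0, 0],
  ],
)

```text
time: 67.28
eef_pos: [0.4757, -0.4577, 0.1812]
tcp_rot: [[0.146, 0.989, 0.002], [0.989, -0.146, -0.001], [-0.001, 0.002, -1.0]]
ft_force: [-0.1, -0.4, 0.6]
width: 0.005
finger_force: 0.0
```

```bash
cat >> h.py <<'E'
def arc(ths):
    """reported TCP (world) for lid angles ths"""
    t=np.radians(-98.43);ex=np.array([np.cos(t),np.sin(t)]);c=np.array([.5148,-.1951]);o=[]
    for h in ths:
        x=.11-.2*np.cos(h)+.06*np.sin(h)+.0095;z=.04+.2*np.sin(h)+.06*np.cos(h)-.0245
        o.append([*(c+ex*x),z])
    return np.array(o)
def lid(ths):
    s=ctrl.state();p=np.array(s["eef_pos"]);R=np.array(s["tcp_rot"]);print(s["time"],np.round(p,4),np.round(s["ft_force"],1))
    for h,q in zip(ths,arc(ths)):
        d=np.round(R.T@(q-p)/.03,2);p=p+R@d*.03;print(round(h,2),d.tolist())
E
python3 - <<'E'
from h import *
im=viewer.snapshot("top");cv2.imwrite("pics/top4.png",cv2.resize(im[120:380,100:500,::-1],None,fx=2,fy=2,interpolation=cv2.INTER_CUBIC))
cv2.imwrite("pics/side4.png",viewer.snapshot("side")[:,:,::-1])
lid(np.arange(1.8,.05,-.1))
E
```

```text
67.375 [ 0.4756 -0.4579  0.1814] [ 0.2  1.  -0.3]
1.8 [1.41, 0.01, -0.51]
1.7 [0.62, 0.0, -0.32]
1.6 [0.65, 0.0, -0.25]
1.5 [0.67, 0.0, -0.19]
1.4 [0.69, 0.0, -0.12]
1.3 [0.69, 0.0, -0.05]
1.2 [0.7, 0.0, 0.02]
1.1 [0.69, 0.0, 0.09]
1.0 [0.67, 0.0, 0.16]
0.9 [0.66, 0.0, 0.22]
0.8 [0.63, 0.0, 0.29]
0.7 [0.61, 0.0, 0.35]
0.6 [0.56, 0.0, 0.41]
0.5 [0.52, 0.0, 0.47]
0.4 [0.47, 0.0, 0.51]
0.3 [0.41, 0.0, 0.56]
0.2 [0.36, 0.0, 0.59]
0.1 [0.3, -0.0, 0.63]
```

View pics/top4.png

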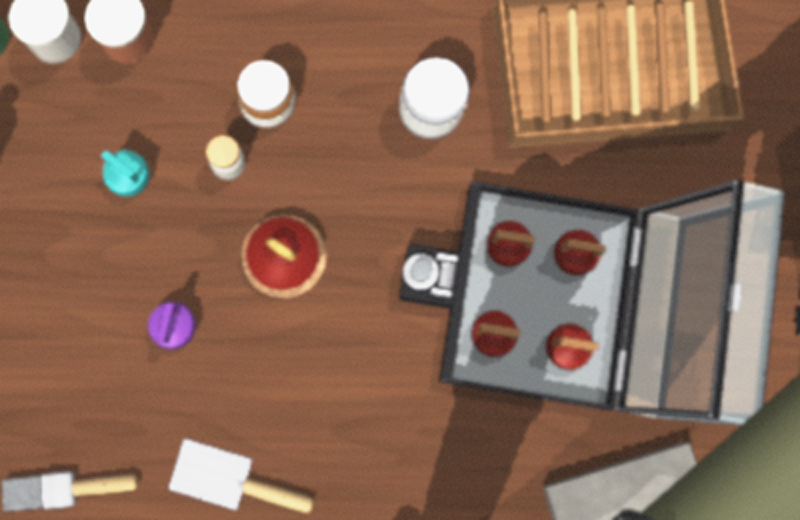

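The bowl is back centred on the mat at (283,252) and the four pots are upright. Now I'll close the lid.

Emit:
step_arm(
  commands=[
    [0, 0, 0, 0.7, 0, -0.25, 0],
    [0, 0, 0, 0.7, 0, -0.25, 0],
    [0, 0, 0, 0.62, 0, -0.32, 0],
    [0, 0, 0, 0.65, 0, -0.25, 0],
    [0, 0, 0, 0.67, 0, -0.19, 0],
    [0, 0, 0, 0.69, 0, -0.12, 0],
    [0, 0, 0, 0.69, 0, -0.05, 0],
    [0, 0, 0, 0, 0, 0, 0],
  ],
)

```text
time: 68.38
eef_pos: [0.4966, -0.317, 0.2241]
tcp_rot: [[0.144, 0.99, 0.002], [0.99, -0.144, -0.001], [-0.0, 0.002, -1.0]]
ft_force: [-0.3, -2.3, 2.0]
width: 0.005
finger_force: 1.2
```

Run:
```python
from h import *
cv2.imwrite("pics/side5.png",viewer.snapshot("side")[:,:,::-1])
lid(np.arange(1.3,.05,-.1))
```

```text
68.425 [ 0.4963 -0.3184  0.2241] [-0.1 -1.9  2.1]
1.3 [0.03, 0.01, -0.0]
1.2 [0.69, -0.0, 0.01]
1.1 [0.69, -0.0, 0.09]
1.0 [0.68, 0.0, 0.16]
0.9 [0.66, 0.0, 0.22]
0.8 [0.63, 0.0, 0.29]
0.7 [0.6, -0.0, 0.35]
0.6 [0.57, -0.0, 0.41]
0.5 [0.52, -0.0, 0.47]
0.4 [0.47, -0.0, 0.51]
0.3 [0.41, -0.0, 0.55]
0.2 [0.36, -0.0, 0.6]
0.1 [0.3, -0.01, 0.63]
```

View pics/side5.png

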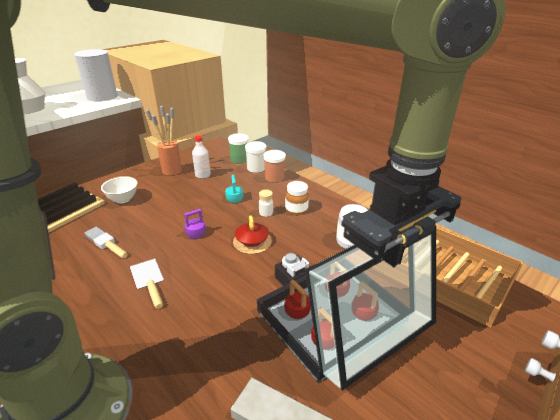

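The gripper is pushing the lid forward from behind, with the lid near (380,290), and the force is small. The pots are standing and the bowl is on the mat at (252,235), so I'll continue along the arc.

Emit:
step_arm(
  commands=[
    [0, 0, 0, 0.7, 0, 0.01, 0],
    [0, 0, 0, 0.69, 0, 0.09, 0],
    [0, 0, 0, 0.68, 0, 0.16, 0],
    [0, 0, 0, 0.66, 0, 0.22, 0],
    [0, 0, 0, 0.63, 0, 0.29, 0],
    [0, 0, 0, 0.6, 0, 0.35, 0],
    [0, 0, 0, 0.57, 0, 0.41, 0],
    [0, 0, 0, 0.52, 0, 0.47, 0],
    [0, 0, 0, 0.47, 0, 0.51, 0],
    [0, 0, 0, 0.41, 0, 0.55, 0],
    [0, 0, 0, 0, 0, 0, 0],
  ],
)

```text
time: 69.8
eef_pos: [0.52, -0.1395, 0.1287]
tcp_rot: [[0.144, 0.99, -0.005], [0.99, -0.144, 0.001], [0.0, -0.005, -1.0]]
ft_force: [-0.9, -0.0, 0.8]
width: 0.004
finger_force: 0.6
```

Run:
```python
from h import *
lid([.3,.25,.2,.15,.1,.05,0])
```

```text
69.8 [ 0.52   -0.1395  0.1287] [-0.9 -0.   0.8]
0.3 [-0.06, 0.1, -0.11]
0.25 [0.18, 0.0, 0.29]
0.2 [0.17, 0.0, 0.31]
0.15 [0.16, 0.0, 0.31]
0.1 [0.14, 0.01, 0.32]
0.05 [0.13, -0.0, 0.32]
0 [0.1, 0.0, 0.33]
```

Emit:
step_arm(
  commands=[
    [0, 0, 0, 0.12, 0.1, 0.2, 0],
    [0, 0, 0, 0.17, 0, 0.3, 0],
    [0, 0, 0, 0.16, 0, 0.3, 0],
    [0, 0, 0, 0.14, 0, 0.3, 0],
    [0, 0, 0, 0.12, 0, 0.3, 0],
    [0, 0, 0, 0.1, 0, 0.15, 0],
    [0, 0, 0, 0, 0, 0, 0],
  ],
)

```text
time: 70.68
eef_pos: [0.5278, -0.1177, 0.0841]
tcp_rot: [[0.146, 0.989, -0.001], [0.989, -0.146, -0.0], [-0.0, -0.001, -1.0]]
ft_force: [-0.9, 0.0, 1.2]
width: 0.005
finger_force: 0.5
```

Emit:
step_arm(
  commands=[
    [0, 0, 0, 0, 0, 0.1, 0],
    [0, 0, 0, 0, 0, 0, 0],
  ],
)

```text
time: 70.92
eef_pos: [0.528, -0.1169, 0.082]
tcp_rot: [[0.146, 0.989, -0.0], [0.989, -0.146, 0.002], [0.002, -0.001, -1.0]]
ft_force: [-2.5, 0.7, 3.7]
width: 0.009
finger_force: 2.4
```

Emit:
step_arm(
  commands=[
    [0, 0, 0, 0, 0, 0.07, 0],
    [0, 0, 0, 0, 0, 0, 0],
  ],
)

```text
time: 71.18
eef_pos: [0.5281, -0.1162, 0.0797]
tcp_rot: [[0.145, 0.989, -0.0], [0.989, -0.145, 0.002], [0.002, -0.001, -1.0]]
ft_force: [-3.2, 2.4, 4.0]
width: 0.002
finger_force: 2.2
```

Shut should read about 0.0755, so I'll keep pressing.

Emit:
step_arm(
  commands=[
    [0, 0, 0, 0, 0, 0.07, 0],
    [0, 0, 0, 0, 0, 0, 0],
  ],
)

```text
time: 71.42
eef_pos: [0.5286, -0.117, 0.0773]
tcp_rot: [[0.145, 0.989, 0.001], [0.989, -0.145, 0.001], [0.001, 0.001, -1.0]]
ft_force: [0.0, 2.7, 3.0]
width: 0.003
finger_force: 1.3
```

Emit:
step_arm(
  commands=[
    [0, 0, 0, 0, 0, 0.07, 0],
    [0, 0, 0, 0, 0, 0, 0],
  ],
)

```text
time: 71.68
eef_pos: [0.5286, -0.1175, 0.0751]
tcp_rot: [[0.146, 0.989, 0.001], [0.989, -0.146, 0.0], [0.0, 0.001, -1.0]]
ft_force: [1.0, 2.6, 3.2]
width: 0.006
finger_force: 1.5
```

Emit:
step_arm(
  commands=[
    [0, 0, 0, 0, 0, 0.04, 0],
    [0, 0, 0, 0, 0, 0, 0],
  ],
)

```text
time: 71.92
eef_pos: [0.5283, -0.1179, 0.0739]
tcp_rot: [[0.146, 0.989, 0.0], [0.989, -0.146, -0.0], [-0.0, 0.0, -1.0]]
ft_force: [0.1, 2.2, 2.7]
width: 0.006
finger_force: 1.5
```

Emit:
step_arm(
  commands=[
    [0, 0, 0, 0, 0, 0.06, 0],
    [0, 0, 0, 0, 0, 0, 0],
  ],
)

```text
time: 72.18
eef_pos: [0.527, -0.1187, 0.0713]
tcp_rot: [[0.147, 0.989, -0.002], [0.989, -0.147, -0.001], [-0.001, -0.002, -1.0]]
ft_force: [-0.0, -0.1, -0.1]
width: 0.005
finger_force: 0.0
```

Emit:
step_arm(
  commands=[
    [0, 0, 0, 0, 0, 0.05, 0],
    [0, 0, 0, 0, 0, 0, 0],
  ],
)

```text
time: 72.42
eef_pos: [0.5277, -0.1183, 0.0704]
tcp_rot: [[0.147, 0.989, -0.001], [0.989, -0.147, -0.0], [-0.001, -0.001, -1.0]]
ft_force: [-0.6, 0.4, 1.0]
width: 0.005
finger_force: 0.4
```

Emit:
step_arm(
  commands=[
    [0, 0, 0, 0, 0, 0.05, 0],
    [0, 0, 0, 0, 0, 0, 0],
  ],
)

```text
time: 72.68
eef_pos: [0.528, -0.1181, 0.0702]
tcp_rot: [[0.146, 0.989, -0.0], [0.989, -0.146, 0.0], [0.0, -0.0, -1.0]]
ft_force: [-5.1, -0.3, 8.8]
width: 0.004
finger_force: 4.4
```

Emit:
step_arm(
  commands=[
    [0, 0, 0, 0, 0, 0.03, 0],
    [0, 0, 0, 0, 0, 0, 0],
  ],
)

```text
time: 72.92
eef_pos: [0.528, -0.1181, 0.0701]
tcp_rot: [[0.146, 0.989, -0.0], [0.989, -0.146, 0.001], [0.001, -0.0, -1.0]]
ft_force: [-6.8, 0.8, 13.7]
width: 0.004
finger_force: 7.1
```

Contact is stiff now. I'll push a little more, then retreat and check.

Emit:
step_arm(
  commands=[
    [0, 0, 0, 0, 0, 0.03, 0],
    [0, 0, 0, 0, 0, 0, 0],
    [0, 0, 0, 0, 0, -0.5, 0],
    [0, 0, 0, 0, 0, -1, 0],
    [0, 0, 0, 0, 0, -1, 0],
    [0, 0, 0, 0, 0, -1, 0],
    [0, 0, 0, 0, 0, -1, 0],
    [0, 0, 0, 1, 0, 0, 0],
    [0, 0, 0, 1, 0, 0, 0],
    [0, 0, 0, 1, 0, 0, 0],
    [0, 0, 0, 0, 0, 0, 0],
    [0, 0, 0, 0, 0, 0, 0],
  ],
)

```text
time: 74.42
eef_pos: [0.5413, -0.0297, 0.2024]
tcp_rot: [[0.147, 0.989, 0.0], [0.989, -0.147, -0.001], [-0.001, 0.0, -1.0]]
ft_force: [0.3, -0.5, 0.2]
width: 0.006
finger_force: 0.0
```

Run:
```python
from h import *
cv2.imwrite("pics/side6.png",viewer.snapshot("side")[:,:,::-1]); im=viewer.snapshot("top");cv2.imwrite("pics/top6.png",cv2.resize(im[120:380,100:500,::-1],None,fx=2,fy=2,interpolation=cv2.INTER_CUBIC))
```

```text
(no output)
```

View pics/side6.png

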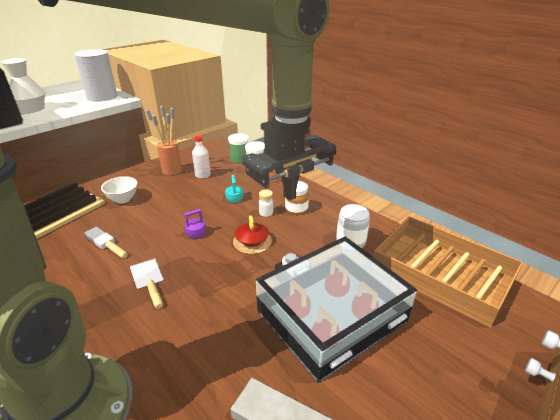

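View pics/top6.png

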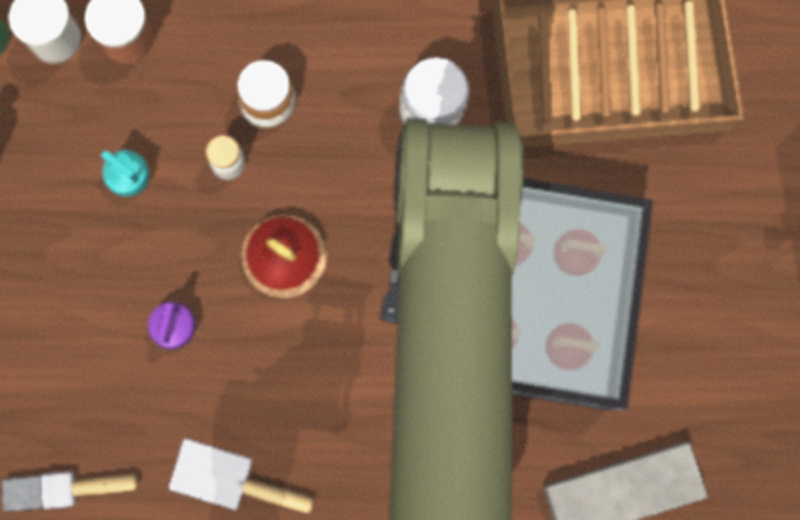

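The lid is latched shut, from (258,290) to (413,290) in the side view, with all four pots upright inside. The bowl is centred on the mat at (284,254) in the top view, and the robot is touching nothing.

```bash
python3 -c "
from station import ctrl
print(ctrl.sign_off())"
```

```text
the job is handed in; nothing more can be done
None
```

The job is handed in: the bowl is on the mat (put back there after it was knocked aside mid-run), all four red pots stand upright in the case, the lid is pushed shut and latched, and the jars, can and look-alikes were left alone.

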